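# Depth-check carved blocks on the vacuum plate

### The job

Lay each carved block that is here, centred and square, on the vacuum plate's gasket of its own outline, then turn the valve lever to half open (the middle line). Take the depth gauge and touch its plunger lightly onto the dark dot of each block, in the order square, round, oblong, cross; then put the gauge back in its rest, shut the valve fully and leave the blocks on their gaskets. The carving is delicate: grip the blocks with the lightest squeeze, set them down gently, never bottom out the gauge, and leave the other things on the bench where they are.

Things in the scene. Friction and masses are not known exactly. Their poses are not given: they have to be found in the camera images.
- square: square carved block, 42 x 42 mm, 22 mm thick, of pale carved limewood, 60 g, loose; a dark 10 mm dot at the centre of its flat top is its test point; origin at the centre of its underside, z up; may be absent. Delicate: it cracks when a finger presses it with more than 45 N (the gripper's default squeeze may be too much)
- round: round carved block, 46 mm diameter, 22 mm thick, of pale carved limewood, 60 g, loose; a dark 10 mm dot at the centre of its flat top is its test point; origin at the centre of its underside, z up; may be absent. Delicate: it cracks when a finger presses it with more than 45 N (the gripper's default squeeze may be too much)
- oblong: oblong carved block, 64 mm (own x) x 28 mm (own y), 22 mm thick, of pale carved limewood, 60 g, loose; a dark 10 mm dot at the centre of its flat top is its test point; origin at the centre of its underside, z up; may be absent. Delicate: it cracks when a finger presses it with more than 45 N (the gripper's default squeeze may be too much)
- cross: plus-shaped carved block: two bars 50 x 20 mm crossed along own x and y, 22 mm thick, of pale carved limewood, 60 g, loose; a dark 10 mm dot at the centre of its flat top is its test point; origin at the centre of its underside, z up; may be absent. Delicate: it cracks when a finger presses it with more than 45 N (the gripper's default squeeze may be too much)
- square_pad: flat black rubber gasket on the plate, 1 mm proud, with the outline of the square block and 4 mm larger all round (same own x and y); origin at its centre, on the plate's top face. The block simply lies on it, centred; the rubber gives way, so the block's underside then lies level with the plate's top face
- round_pad: flat black rubber gasket on the plate, 1 mm proud, with the outline of the round block and 4 mm larger all round (same own x and y); origin at its centre, on the plate's top face. The block simply lies on it, centred; the rubber gives way, so the block's underside then lies level with the plate's top face
- oblong_pad: flat black rubber gasket on the plate, 1 mm proud, with the outline of the oblong block and 4 mm larger all round (same own x and y); origin at its centre, on the plate's top face. The block simply lies on it, centred; the rubber gives way, so the block's underside then lies level with the plate's top face
- cross_pad: flat black rubber gasket on the plate, 1 mm proud, with the outline of the cross block and 4 mm larger all round (same own x and y); origin at its centre, on the plate's top face. The block simply lies on it, centred; the rubber gives way, so the block's underside then lies level with the plate's top face
- plate: aluminium vacuum hold-down plate, 260 x 260 x 10 mm, fixed to the bench; origin at the centre of its underside. Its four gaskets stand in a square 120 mm apart
- valve_handle (a joint): angle (rad) of the vacuum valve's lever: 0 = shut (at the stop, over the first white line), 0.785 = half open (over the middle of the three white lines), 1.571 = fully open; it grows counter-clockwise seen from above and stays where it is left
- valve_axis (a point): point on the vertical turning axis of the valve lever, at the lever's mid height (78 mm above the bench)
- valve_grip (a point): point on the lever 75 mm out from the axis, at its mid height. The lever is a steel bar 12 mm wide, 18 mm high, 95 mm long, level, free below and above; pinch it across its width from above
- gauge: spring depth gauge, 130 g, lying level in its rest: wooden handle 18 x 18 mm in section along own x (from -90 to +50 mm), at its +x end a round dial head (40 mm; centre at x +70 mm) with a sprung plunger pointing down. Origin: mid-section of the handle at the balance point; pinch it there from above across its width
- gauge_tip (a point): lowest point of the gauge's plunger: 70 mm along the gauge's own x and 50 mm below its origin when not pressed
- plunger (a joint): how far the gauge's plunger is pushed in (m), 0 free to 0.012 fully in; the spring gives 0.5 N at first contact and 3.5 N fully in; beyond that the gauge bottoms out and the force rises at once
- rest: fixed wooden rest for the gauge, base 170 x 70 mm, with two forks (60 mm behind and 40 mm ahead of its origin along own x) whose flared lips, rising to 85 mm above the bench, stand about 6 mm clear of each side of the handle; origin at the centre of the base's underside
- rest_seat (a point): where the gauge's origin is when it lies in the rest: 75 mm above the bench; the gauge's x along the rest's x
- offcut: small dark wood offcut, 34 x 22 x 14 mm, among the blocks; bystander; origin at the underside
- mallet: carver's mallet, 68 mm thick, lying at the right side; bystander; origin at the underside
- gouge1: carving gouge, 220 mm, lying near the front right; bystander; origin at the underside
- gouge2: carving gouge, 200 mm, lying near the front right; bystander; origin at the underside
- glue: white glue bottle, 56 mm diameter, 140 mm high, far left; bystander; origin at the underside
- mug: white mug, 80 mm diameter, 95 mm high, far right; bystander; origin at the underside
- brush: bench brush, 200 mm, lying at the left; bystander; origin at the underside
Mind the look-alikes: they are no part of the job. There is more than one size of the gauge; the job needs the middle-sized.

How it is judged:
By the outcome, as a careful person would: the job done as asked, in the order asked, and still so for the second after the job is handed in, with the robot touching nothing.
Of square, round, oblong, cross only 3 to 4 are there at a start; the rules pass over those that are not, and their reading is None.
At some moment in a run one of square, round, oblong, cross may be knocked a few centimetres aside while the robot is not near it.
It also fails if it takes over 210 s, if anything falls off the work surface, if the arm or the gripper's body presses on something with over 40 N, if the wrist force passes 120 N, or if a joint passes its speed limit or range.

### The arm

A 6-joint arm with a two-finger parallel gripper is mounted at the origin on the work surface. World frame = base frame: x ahead of the robot, y to its left, z up, the work surface at z = 0. Lengths are in m, angles in rad, forces in N, time in s.
With the tool pointing down it reaches from about 0.375 to 0.75 m from the base axis. Payload 9 kg.
Tool frame: the origin (TCP) lies on the centre line of the jaws, within the pads' length; the fingertips stand 14 mm ahead of it and the grasp point (between the pads) lies 5 mm behind it (manip.tips_ahead is the distance from the TCP to the fingertips, in m); z points along the fingers, y is the line along which they close (so a half turn about z gives the same grasp; the last joint's range is limited). The gripper opens to 85 mm and grips with 20 to 120 N. Pads are 22 mm wide; open, the fingers measure 114 mm over their backs; the gripper's body (76 mm by 85 mm) begins 54 mm behind the grasp point. The pads swing forward as they close: fully open they stand 13 mm farther back than shut.
Start: joints at [-1.478, 0.104, 0.097, 1.564, 0, 1.353], TCP at [0.184, -0.571, 0.245] pointing down, gripper open.
Joint ranges: [-2.99, 2.99], [-0.84, 1.86], [-1.1, 1.16], [-1.84, 2.11], [-1.51, 1.56], [-3.14, 3.14]. Speed limits (rad/s): [2.22, 2.22, 2.57, 3.14, 3.14, 3.14].

### API

Orientations are given as [roll, pitch, yaw] about the fixed x, y, z axes, in that order (R = Rz(yaw) Ry(pitch) Rx(roll)).
In Python, from plant import manip gives the robot as it stands.
- The arm moves only by the tool jog_arm, never from a script. Its argument "motion" is one flat list of numbers, 7 for each row, row after row: the shift along the tool's x, y, z in mm, then the turn, a rotation vector about the tool's x, y, z in rad, then the opening, from 0 (shut) to 1 (fully open). A call has 1 to 20 rows; each row shifts and turns the commanded pose from where the row before left it, along the tool's axes as they then stand; what a row does not reach is not made up. A row lasts 1/8 s, in which the tool goes at most 62.5 mm and 10.7 degrees, less where a joint would pass 70% of its speed; a pose out of reach is approached as far as the arm can. A call is refused whole if a number of a shift passes 62.5 or a number of a turn 0.188, either way. A call with a gripper value outside its range is refused whole. The fingers move at their own pace and stop on an object; "force" is the grip in N (left out, the last holds). Time passes only in rows, so rows that do not move let the fingers close. It gives the time, the measured TCP pose, the force, the opening and the grip force at its end, in the units of the state.
- manip.get_state(): the state, without advancing time (a new reading comes with each control period).
- manip.camera(name): name is "side" or "top" or "wrist"; returns the picture (384x512x3 uint8, red, green, blue); there is no depth.
- manip.get_calibration(name): a dict with "vertical_fov" (degrees; the focal length in pixels is half the picture's height over the tangent of half this angle, whatever the lens; pixels are square), "cx", "cy" (the principal point, pixels), "origin" and "rotation" of the camera in the world; the wrist camera has in their place "hand_eye" (4x4, takes a point from camera to tool coordinates, whose origin is the TCP and whose axes are the flange's). Camera axes: x right, y down, z forward; pixel columns grow to the right and rows downward; lengths in m; the calibration is good to about 2 mm. The wrist camera is an equidistant fisheye: a pixel r from the principal point sees the ray r / f radians off the axis. A picture is of the moment at which its call begins: read the wrist's pose just before it. get_calibration takes no time and is no camera call.
- manip.close_job(): hands the job in; it is judged then, once.
The state is a dict: "time": time; "joint_pos": joint angles; "joint_vel": joint speeds; "joint_efforts": joint torques, N m; "tool_pos": TCP position; "orientation": TCP orientation; "contact_force": force on the tool from outside, world axes, zero at the start; "wrist_torque": the same for the moment, N m; "opening": finger opening in m; "grasp_force": force on a finger pad.
Only numpy, scipy, OpenCV 4.12 (cv2) and the standard library are available. Lean on these libraries where they do the work, as an engineer would, in place of code of your own. Each camera call takes 0.05 s, during which the arm holds its last target. There are 200 camera calls.

## Working session

There is one attempt and no reset: what is moved stays moved. The work goes in short steps, Python scripts to look and compute and a tool call to move; the robot and the scene stay as the last step left them, time stands still between calls to the robot, and variables do not carry over. Pictures are saved under pics/ and viewed, at most 14 in all, crops included, and the job is handed in when it is done.

Besides the shell and the picture viewer there is one more tool, called as name(argument=value, ...), one argument or row to a line, values as JSON. jog_arm: Moves the arm, as the interface text tells. Its arguments: {"type":"object","properties":{"motion":{"type":"array","items":{"type":"number"}},"force":{"type":"number"}},"required":["motion"]}

```bash
ls; mkdir -p pics
python3 - <<'E'
from plant import manip
import cv2
for n in ["top","side"]:
    im=manip.camera(n); cv2.imwrite(f"pics/{n}0.png",im[:,:,::-1]); print(n,manip.get_calibration(n))
print(manip.get_calibration("wrist")); print(manip.get_state())
E
```

```text
pics
top {'vertical_fov': 44.30493515292367, 'cx': 256.35233796833296, 'cy': 190.66333097984418, 'origin': array([ 0.34175597, -0.04130225,  1.42631013]), 'rotation': array([-3.05578848, -0.00329186, -1.54719309])}
side {'vertical_fov': 54.6279429596825, 'cx': 252.86683413131666, 'cy': 190.81770688719175, 'origin': array([-0.05870814,  0.99483201,  0.90133506]), 'rotation': array([-2.19724954,  0.01534454, -2.67445256])}
{'vertical_fov': 65.70646984690485, 'cx': 256.2588126541377, 'cy': 188.7128822274773, 'hand_eye': array([[ 7.38579441e-04, -9.62855279e-01, -2.70016974e-01,
         6.85712472e-02],
       [ 9.99999403e-01,  4.93848272e-04,  9.74289063e-04,
        -5.82924121e-06],
       [-8.04751952e-04, -2.70017532e-01,  9.62855069e-01,
        -1.28079586e-01],
       [ 0.00000000e+00,  0.00000000e+00,  0.00000000e+00,
         1.00000000e+00]])}
{'time': 0.1, 'joint_pos': array([-1.47770447e+00,  1.04639207e-01,  9.65584825e-02,  1.56390109e+00,
       -4.22353940e-06,  1.35310575e+00]), 'joint_vel': array([ 0.00012687, -0.00265807,  0.00198649,  0.00087124,  0.00046476,
        0.00018726]), 'joint_efforts': array([ 7.92541861e-03, -5.58209431e+01,  5.04719424e+01,  1.30653082e-02,
       -2.00817467e-04, -1.80701687e-05]), 'tool_pos': array([ 0.18346897, -0.5709686 ,  0.2446066 ]), 'orientation': array([-3.14043424e+00, -2.51911428e-04,  3.10782291e-01]), 'contact_force': array([-0.06380555,  0.45369657, -0.13764768]), 'wrist_torque': array([ 0.00960719, -0.01563495, -0.025397  ]), 'grasp_force': 0.0, 'opening': 0.08539635909499774}
```

Run:
```python
import cv2
for n in ["top","side"]:
    im=cv2.imread(f"pics/{n}0.png"); cv2.imwrite(f"pics/{n}0b.png",cv2.resize(im,(800,600),interpolation=cv2.INTER_CUBIC))
```

```text
(no output)
```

View pics/top0b.png

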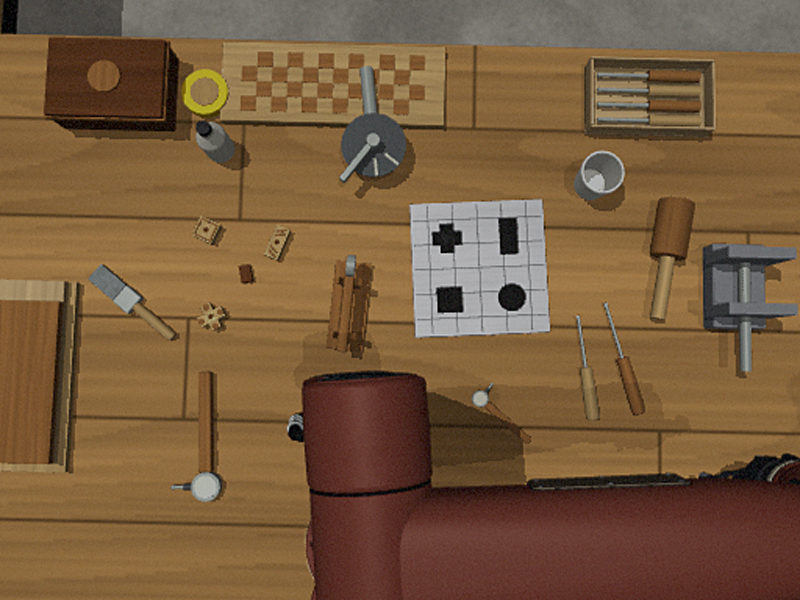

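View pics/side0b.png

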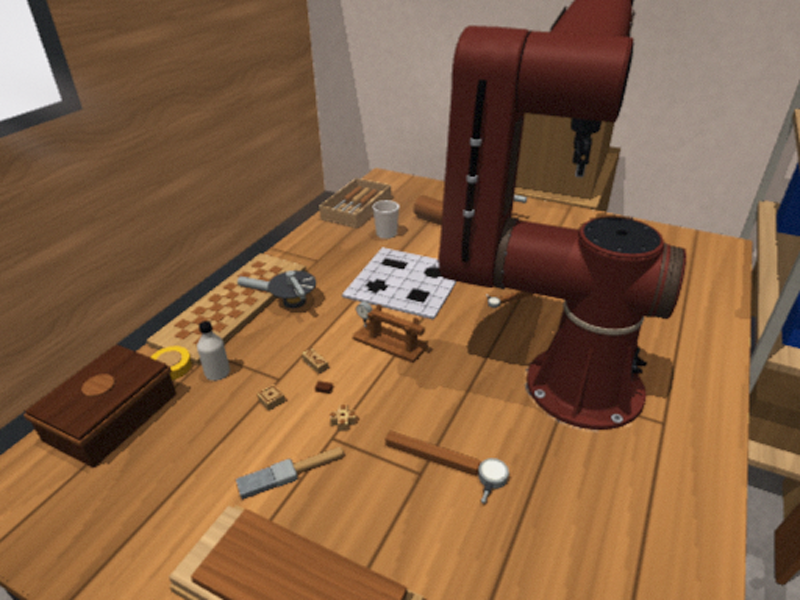

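The top view, at 800x600 scale, shows the square at (208,230), the oblong (277,241), the cross (211,317) and the offcut (247,273). The plate is at (480,268), the valve at (373,140) and the middle gauge in its rest at (347,305). I see no round block so far, though the arm covers part of the bench.

```bash
cat > h.py <<'E'
import numpy as np, cv2
from scipy.spatial.transform import Rotation as R
from plant import manip
def rot(rpy): return R.from_euler('xyz',rpy).as_matrix()
def f_of(c): return 192/np.tan(np.radians(c['vertical_fov'])/2)
def cam(name,st=None):
    c=manip.get_calibration(name)
    if name!='wrist': return c,np.array(c['origin']),rot(c['rotation'])
    H=c['hand_eye']; Rt=rot(st['orientation'])
    return c,Rt@H[:3,3]+st['tool_pos'],Rt@H[:3,:3]
def ray(name,uv,st=None):
    c,o,Rc=cam(name,st); f=f_of(c); uv=np.atleast_2d(np.asarray(uv,float))
    d=(uv-[c['cx'],c['cy']])/f
    if name=='wrist':
        th=np.linalg.norm(d,axis=1,keepdims=True); s=np.where(th<1e-9,1,np.sin(th)/np.maximum(th,1e-9))
        v=np.hstack([d*s,np.cos(th)])
    else: v=np.hstack([d,np.ones((len(d),1))])
    return o,v@Rc.T
def onplane(name,uv,z,st=None):
    o,v=ray(name,uv,st); return o+v*((z-o[2])/v[:,2])[:,None]
def proj(name,P,st=None):
    c,o,Rc=cam(name,st); q=(np.atleast_2d(P)-o)@Rc; f=f_of(c)
    if name=='wrist':
        r=np.linalg.norm(q[:,:2],axis=1); th=np.arctan2(r,q[:,2]); d=q[:,:2]/r[:,None]*th[:,None]
    else: d=q[:,:2]/q[:,2:]
    return d*f+[c['cx'],c['cy']]
def tri(rays):
    A=np.zeros((3,3));b=np.zeros(3)
    for o,v in rays:
        v=v.ravel()/np.linalg.norm(v);M=np.eye(3)-np.outer(v,v);A+=M;b+=M@o
    return np.linalg.solve(A,b)
def snap(name,fn):
    st=manip.get_state(); im=manip.camera(name)[:,:,::-1].copy(); cv2.imwrite(f'pics/{fn}.png',im); return st,im
def rectify(st,im,z,x0,x1,y0,y1,mm,name='wrist'):
    """orthophoto of the plane at height z; rows: x decreasing, cols: y decreasing; mm per pixel"""
    xs=np.arange(x1,x0,-mm/1e3); ys=np.arange(y1,y0,-mm/1e3); X,Y=np.meshgrid(xs,ys,indexing='ij')
    p=proj(name,np.c_[X.ravel(),Y.ravel(),np.full(X.size,z)],st).astype(np.float32).reshape(X.shape+(2,))
    return cv2.remap(im,p[...,0],p[...,1],cv2.INTER_LINEAR)
def plan(pos,yaw=None,st=None):
    st=st or manip.get_state(); Rt=rot(st['orientation']); d=Rt.T@(np.asarray(pos)-st['tool_pos'])*1e3
    y=st['orientation'][2]; out=f"shift now-axes mm {d.round(1)}"
    if yaw is not None:
        t=(y-yaw+np.pi/2)%np.pi-np.pi/2
        e=st['orientation'].copy(); Rn=R.from_euler('xyz',[np.pi,0,y-t]).as_matrix()
        out+=f"; turn vec {R.from_matrix(Rt.T@Rn).as_rotvec().round(4)} -> yaw {y-t:.3f}; shift after-turn {(Rn.T@(np.asarray(pos)-st['tool_pos'])*1e3).round(1)}"
    print(out)
E
python3 - <<'E'
from h import *
k=512/800
for n,u in dict(square=(208,230),oblong=(277,241),cross=(211,317),offcut=(247,273),plate=(480,268),valve=(373,140),levertip=(343,180),gaugeh=(350,263),rest=(347,305),bottle=(205,130),sgauge=(480,398)).items():
    print(n,onplane('top',np.array(u)*k,{'valve':.08,'levertip':.08,'gaugeh':.075,'rest':.075,'bottle':.14,'plate':.01}.get(n,.02)).round(3))
plan([.45,.0,.33])
E
```

```text
square [[0.585 0.331 0.02 ]]
oblong [[0.567 0.198 0.02 ]]
cross [[0.418 0.318 0.02 ]]
offcut [[0.504 0.253 0.02 ]]
plate [[ 0.525 -0.196  0.01 ]]
valve [[0.752 0.015 0.08 ]]
levertip [[0.675 0.069 0.08 ]]
gaugeh [[0.521 0.052 0.075]]
rest [[0.443 0.055 0.075]]
bottle [[0.745 0.313 0.14 ]]
sgauge [[ 0.276 -0.198  0.02 ]]
shift now-axes mm [ 428.4 -462.2  -84.8]
```

jog_arm(
  motion=[37.4,-24.8,-4.6,0,0,0,1,37.4,-24.8,-4.6,0,0,0,1,37.4,-24.8,-4.6,0,0,0,1,37.4,-24.8,-4.6,0,0,0,1,37.4,-24.8,-4.6,0,0,0,1,37.4,-24.8,-4.6,0,0,0,1,37.4,-24.8,-4.6,0,0,0,1,37.4,-24.8,-4.6,0,0,0,1,37.4,-24.8,-4.6,0,0,0,1,37.4,-24.8,-4.6,0,0,0,1,37.4,-24.8,-4.6,0,0,0,1,37.4,-24.8,-4.6,0,0,0,1,0,0,0,0,0,0.15,1,0,0,0,0,0,0.16,1,0,0,0,0,0,0,1,0,0,0,0,0,0,1],
  force=20,
)

```text
time: 2.1
tool_pos: [0.5197, -0.1507, 0.3003]
orientation: [-3.141, 0.0, 0.004]
contact_force: [-0.8, -0.3, 0.0]
opening: 0.0859
grasp_force: 0.0
```

Run:
```python
from h import *
st,im=snap('wrist','w1'); np.save('w1.npy',st,allow_pickle=True); print(st['tool_pos'],st['orientation'],st['time'])
cv2.imwrite('pics/w1b.png',cv2.resize(im,(800,600),interpolation=cv2.INTER_CUBIC))
```

```text
[ 0.51966903 -0.1507269   0.3002837 ] [-3.14145925e+00  3.22653383e-04  4.01327014e-03] 2.1
```

View pics/w1b.png

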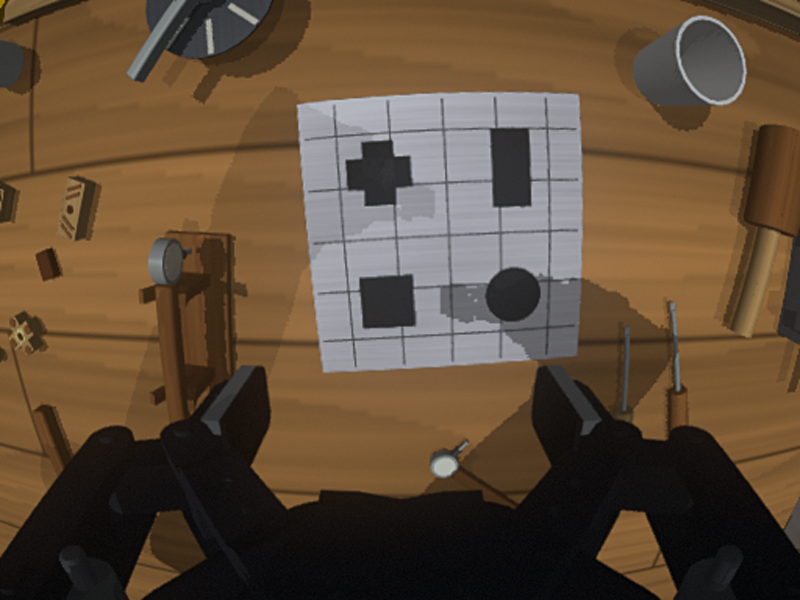

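The wrist view shows the plate with the cross pad at (379,173), oblong (511,167), square (387,301) and round (513,294). The gauge is in its rest at about (170,310) and the valve disc is at top left.

jog_arm(
  motion=[0,-25,-2,0,0,0,1,0,-45,0,0,0,0,1,0,-45,0,0,0,0,1,0,-45,0,0,0,0,1,0,-45,0,0,0,0,1,0,-45,0,0,0,0,1,0,-45,0,0,0,0,1,0,-45,0,0,0,0,1,0,0,0,0,0,0,1,0,0,0,0,0,0,1],
)

```text
time: 3.4
tool_pos: [0.5203, 0.1584, 0.3027]
orientation: [-3.118, 0.0, 0.044]
contact_force: [-0.9, -0.2, -0.5]
opening: 0.0855
grasp_force: 0.0
```

Run:
```python
from h import *
st,im=snap('wrist','w2'); np.save('w2.npy',st,allow_pickle=True); print(st['tool_pos'],st['orientation'],st['time'])
cv2.imwrite('pics/w2b.png',cv2.resize(im,(800,600),interpolation=cv2.INTER_CUBIC))
# pads from w1
s1=np.load('w1.npy',allow_pickle=True).item(); i1=cv2.imread('pics/w1.png')
x0,y1=.68,-.04
o=rectify(s1,i1,.011,.37,.70,-.36,-.03,.5); cv2.imwrite('pics/o1.png',o)
m=(o.max(axis=2)<75).astype(np.uint8)
for c in cv2.findContours(m,cv2.RETR_EXTERNAL,cv2.CHAIN_APPROX_NONE)[0]:
    a=cv2.contourArea(c)*.25
    if 800<a<6000:
        M=cv2.moments(c); cx,cy=M['m10']/M['m00'],M['m01']/M['m00']; r=cv2.minAreaRect(c)
        print('pad area',a,'xy',(.70-cx*.0005).round(4) if 0 else round(.70-cy*.0005,4),round(-.03-cx*.0005,4),'rect',np.round(np.array(r[1])*.5,1),round(r[2],1), 'rectc',round(.70-r[0][1]*.0005,4),round(-.03-r[0][0]*.0005,4))
# blocks from w2
o=rectify(st,im,.022,.35,.68,.13,.42,.5); cv2.imwrite('pics/o2.png',o)
```

```text
[0.52027432 0.15837176 0.30266105] [-3.11826649e+00  4.46545809e-04  4.36942371e-02] 3.4
pad area 1200.375 xy 0.3823 -0.3127 rect [28.5 65. ] 90.0 rectc 0.3847 -0.321
pad area 2321.75 xy 0.4645 -0.1386 rect [49.4 50.1] 85.9 rectc 0.4645 -0.1384
pad area 2204.0 xy 0.4719 -0.2581 rect [52. 54.] 90.0 rectc 0.472 -0.258
pad area 2260.0 xy 0.5839 -0.1308 rect [58.2 57.4] 85.2 rectc 0.5835 -0.131
pad area 2422.25 xy 0.5921 -0.2503 rect [71.7 36.2] 86.5 rectc 0.592 -0.2507
```

View pics/w2b.png

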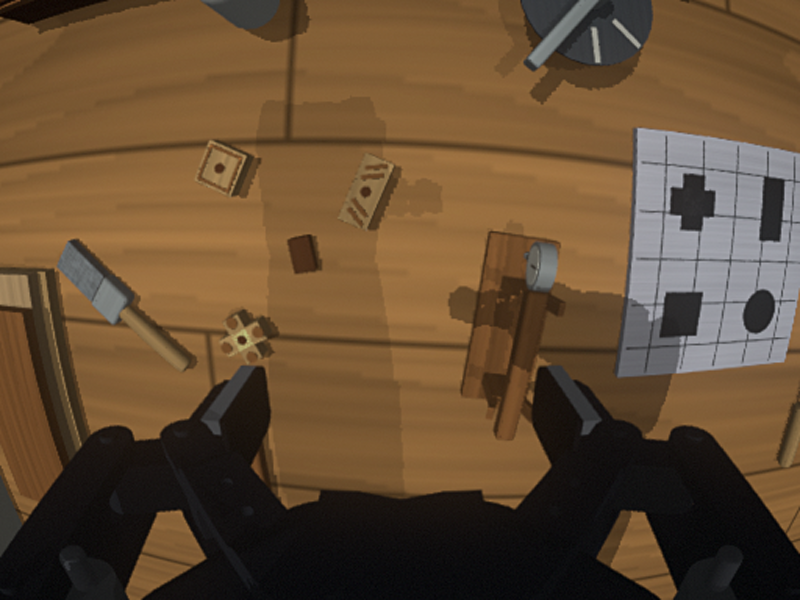

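View pics/o2.png

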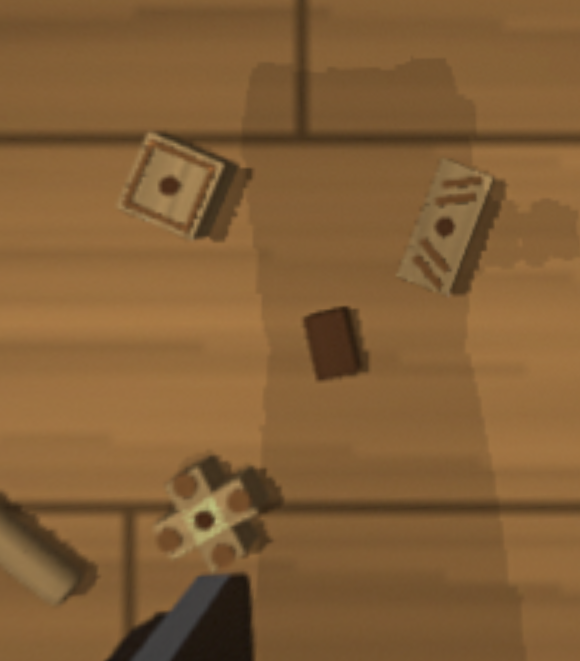

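The square is at ortho px (170,186), the oblong (445,226), the cross (205,520) and the offcut (333,344). There is no round block on this side. Joint 6 is at its stop here, so I'll turn to larger yaws.

Run:
```python
from h import *
s=manip.get_state(); print(s['joint_pos'].round(3))
for n,p in dict(square=(170,186),oblong=(445,226),cross=(204.5,520),offcut=(333,344)).items(): print(n,round(.68-p[1]*.0005,4),round(.42-p[0]*.0005,4))
plan([.42,.318,.15],2.06)
i1=cv2.imread('pics/w1.png');s1=np.load('w1.npy',allow_pickle=True).item();s2=np.load('w2.npy',allow_pickle=True).item()
k=.64
a=np.array([[379,173],[387,301],[638,130]])*k; b=np.array([[692,202],[682,314]])*k
for i in range(2): print('pad tri',tri([ray('wrist',a[i],s1),ray('wrist',b[i],s2)]).round(4))
# full top view for round block
snap('top','top1')
```

```text
[ 0.042 -0.051  0.045  1.666  0.023  3.14 ]
square 0.587 0.335
oblong 0.567 0.1975
cross 0.42 0.3177
offcut 0.508 0.2535
shift now-axes mm [ -93.2 -160.3  156.5]; turn vec [-0.0206  0.0135  1.1248] -> yaw -1.082; shift after-turn [-188.2   13.5  152.7]
pad tri [ 0.5838 -0.1316  0.0081]
pad tri [ 0.4653 -0.1387  0.012 ]
```

jog_arm(
  motion=[0,0,10,-0.0235,0,-0.18,1,0,0,14,0,0,-0.184,1,0,0,14,0,0,-0.184,1,0,0,14,0,0,-0.184,1,0,0,14,0,0,-0.184,1,0,0,14,0,0,-0.184,1,0,0,14,0,0,-0.184,1,0,0,14,0,0,-0.184,1,0,0,14,0,0,-0.184,1,0,0,14,0,0,-0.184,1,0,0,14,0,0,-0.184,1,0,0,0,0,0,0,1],
)

```text
time: 5.0
tool_pos: [0.5197, 0.1588, 0.1517]
orientation: [-3.142, -0.0, 2.062]
contact_force: [0.4, 0.6, 0.3]
opening: 0.0852
grasp_force: 0.0
```

Run:
```python
from h import *
print(manip.get_state()['orientation']); plan([.42,.318,.15],2.06)
t=cv2.imread('pics/top1.png'); cv2.imwrite('pics/top1b.png',cv2.resize(t,(800,600)))
```

```text
[-3.14154811e+00 -2.22001506e-04  2.06222217e+00]
shift now-axes mm [187.4 -12.8   1.8]; turn vec [-0.     -0.0002  0.0022] -> yaw 2.060; shift after-turn [187.4 -13.2   1.7]
```

View pics/top1b.png

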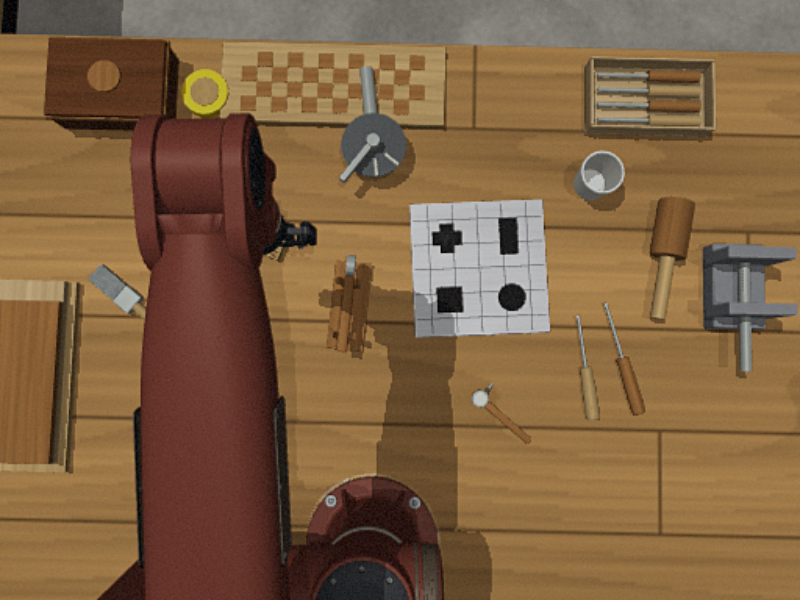

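The unobstructed top view confirms that there is no round block. The lever covers the first line, so the valve is shut now.

jog_arm(
  motion=[37.5,-2.6,0.4,0,0,0,1,37.5,-2.6,0.4,0,0,0,1,37.5,-2.6,0.4,0,0,0,1,37.5,-2.6,0.4,0,0,0,1,37.5,-2.6,0.4,0,0,0,1,0,0,0,0,0,0,1,0,0,0,0,0,0,1],
)

```text
time: 5.88
tool_pos: [0.4206, 0.3182, 0.1512]
orientation: [3.139, 0.001, 2.062]
contact_force: [0.3, -0.1, -0.4]
opening: 0.0852
grasp_force: 0.0
```

```bash
cat >> h.py <<'E'
def block(fn,z,c,half=.055,lo=None):
    """snap, orthophoto around c at height z; returns state, ortho image"""
    st,im=snap('wrist',fn); o=rectify(st,im,z,c[0]-half,c[0]+half,c[1]-half,c[1]+half,.25)
    cv2.imwrite(f'pics/{fn}o.png',o); return st,im,o
def o2w(p,c,half=.055): return np.array([c[0]+half-p[1]*.00025,c[1]+half-p[0]*.00025])
E
python3 - <<'E'
from h import *
c=(.42,.318); st,im,o=block('cross1',.022,c); print(st['tool_pos'],st['orientation'])
E
```

```text
[0.42055222 0.31823099 0.1512449 ] [3.13901902e+00 8.96936685e-04 2.06181138e+00]
```

View pics/cross1o.png

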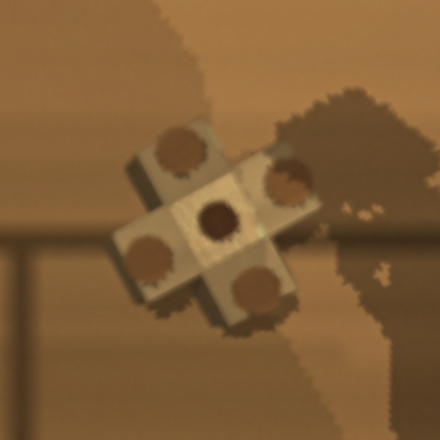

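jog_arm(
  motion=[0.5,-0.6,25,0.0026,0,-0.013,1,0,0,30,0,0,0,1,0,0,30,0,0,0,1,0,0,25,0,0,0,1,0,0,15,0,0,0,1,0,0,10,0,0,0,1,0,0,0,0,0,0,1,0,0,0,0,0,0,0,0,0,0,0,0,0,0,0,0,0,0,0,0,0,0,0,0,0,0,0,0,0,0,0,0,0,0,0,0,0,0,0,0,0,0],
  force=20,
)

```text
time: 7.55
tool_pos: [0.4198, 0.3189, 0.0165]
orientation: [3.141, 0.001, 2.078]
contact_force: [0.1, 0.6, 5.9]
opening: 0.0495
grasp_force: 21.8
```

jog_arm(
  motion=[0,0,-10,0,0,0,0,0,0,-20,0,0,0,0,0,0,-30,0,0,0.147,0,0,0,-40,0,0,0.148,0,0,0,-40,0,0,0.148,0,0,0,0,0,0,0,0,0,0,0,0,0,0,0],
)

```text
time: 8.43
tool_pos: [0.4191, 0.3187, 0.1553]
orientation: [-3.141, 0.001, 1.636]
contact_force: [0.7, -0.9, -0.5]
opening: 0.0494
grasp_force: 21.2
```

Run:
```python
from h import *
s=manip.get_state();print(s['grasp_force'],s['joint_pos'].round(2)); plan([.5842,-.1303,.15],1.635)
```

```text
21.152121126651764 [ 0.4  -0.12 -0.29  1.4  -0.    1.91]
shift now-axes mm [-458.8  135.5    5.6]; turn vec [-0.0009  0.0009  0.001 ] -> yaw 1.635; shift after-turn [-458.7  136.     5.3]
```

jog_arm(
  motion=[-20,6,0,0,0,0,0,-38,11.2,0,0,0,0,0,-38,11.2,0,0,0,0,0,-38,11.2,0,0,0,0,0,-38,11.2,0,0,0,0,0,-38,11.2,0,0,0,0,0,-38,11.2,0,0,0,0,0,-38,11.2,0,0,0,0,0,-38,11.2,0,0,0,0,0,-38,11.2,0,0,0,0,0,-38,11.2,0,0,0,0,0,-38,11.2,5,0,0,0,0,-20.8,6.8,0,0,0,0,0,0,0,0,0,0,0,0,0,0,0,0,0,0,0],
)

```text
time: 10.3
tool_pos: [0.5836, -0.1296, 0.1499]
orientation: [-3.139, -0.0, 1.635]
contact_force: [-0.4, -0.1, -0.9]
opening: 0.0495
grasp_force: 21.1
```

Run:
```python
from h import *
st,im=snap('wrist','place1'); print(st['tool_pos'],st['orientation'],st['joint_pos'].round(2))
plan([.5842,-.1303,.06],1.635)
x=st['tool_pos'][:2]
# pads
o=rectify(st,im,.011,.37,.70,-.36,-.03,.5)
m=(o.max(axis=2)<60).astype(np.uint8)
for c in cv2.findContours(m,cv2.RETR_EXTERNAL,cv2.CHAIN_APPROX_NONE)[0]:
    a=cv2.contourArea(c)*.25
    if 800<a<9000:
        r=cv2.minAreaRect(c); print('pad',a,np.round(np.array(r[1])*.5,1),round(r[2],1),round(.70-r[0][1]*.0005,4),round(-.03-r[0][0]*.0005,4))
cv2.imwrite('pics/place1b.png',cv2.resize(im,(640,480)))
```

```text
[ 0.58357119 -0.12962253  0.14985805] [-3.13936254e+00 -3.98828760e-04  1.63538214e+00] [-0.44  0.1  -0.08  1.39 -0.    1.07]
shift now-axes mm [-0.9  0.6 90.2]; turn vec [-0.0017 -0.      0.0007] -> yaw 1.635; shift after-turn [-0.9  0.4 90.2]
pad 2308.125 [49.2 49.7] 86.6 0.4648 -0.138
pad 1781.75 [57.2 41.8] 86.2 0.5837 -0.123
```

View pics/place1b.png

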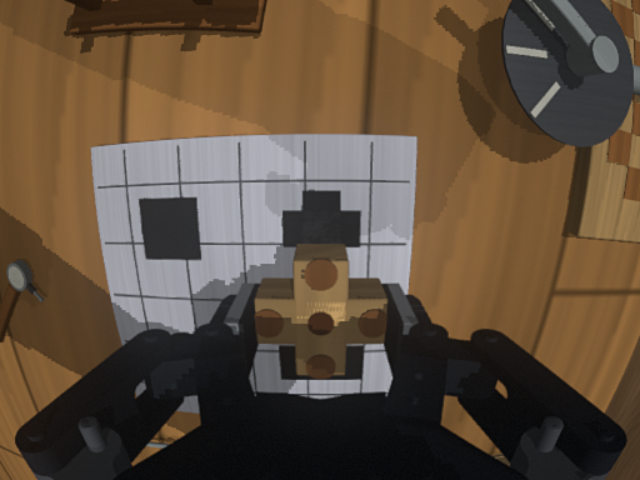

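The held cross hangs square over its gasket, with the dot at (320,323). The square gasket remeasured within 0.5 mm, so I'm lowering it.

jog_arm(
  motion=[-0.9,0.5,30,-0.002,0,0,0,0,0,30,0,0,0,0,0,0,25,0,0,0,0,0,0,15,0,0,0,0,0,0,10,0,0,0,0,0,0,6,0,0,0,0,0,0,3,0,0,0,0,0,0,2,0,0,0,0,0,0,2,0,0,0,0,0,0,0,0,0,0,0,0,0,0,0,0,0,0],
)

```text
time: 11.72
tool_pos: [0.5851, -0.1314, 0.028]
orientation: [3.14, 0.001, 1.635]
contact_force: [-0.2, -0.5, -0.9]
opening: 0.0495
grasp_force: 21.1
```

jog_arm(
  motion=[0.9,-0.7,0,0,0,0,0,0,0,0.8,0,0,0,0,0,0,0.8,0,0,0,0,0,0,0,0,0,0,0],
)

```text
time: 12.22
tool_pos: [0.5843, -0.1305, 0.0266]
orientation: [3.14, 0.001, 1.635]
contact_force: [-2.2, 0.9, 3.0]
opening: 0.0497
grasp_force: 21.5
```

jog_arm(
  motion=[0,0,0,0,0,0,0.75,0,0,0,0,0,0,0.75,0,0,0,0,0,0,0.75,0,0,-20,0,0,0,0.75,0,0,-40,0,0,0,1,0,0,-40,0,0,-0.165,1,0,0,-25,0,0,-0.165,1,0,0,0,0,0,-0.165,1,0,0,0,0,0,-0.165,1,0,0,0,0,0,-0.165,1,0,0,0,0,0,-0.165,1,0,0,0,0,0,-0.165,1,0,0,0,0,0,0,1],
)

```text
time: 13.85
tool_pos: [0.5843, -0.1306, 0.1527]
orientation: [-3.141, 0.003, 2.789]
contact_force: [-0.1, -0.1, 0.3]
opening: 0.0857
grasp_force: 0.0
```

Run:
```python
from h import *
st,im=snap('wrist','after1'); print(st['joint_pos'].round(2))
plan([.567,.1975,.15],2.79)
o=rectify(st,im,.032,.53,.64,-.19,-.08,.25); cv2.imwrite('pics/after1o.png',o)
```

```text
[-0.44  0.1  -0.08  1.39 -0.   -0.09]
shift now-axes mm [130.4 301.5   2.1]; turn vec [-0.0002  0.0028 -0.0039] -> yaw 2.790; shift after-turn [129.2 302.    2.5]
```

View pics/after1o.png

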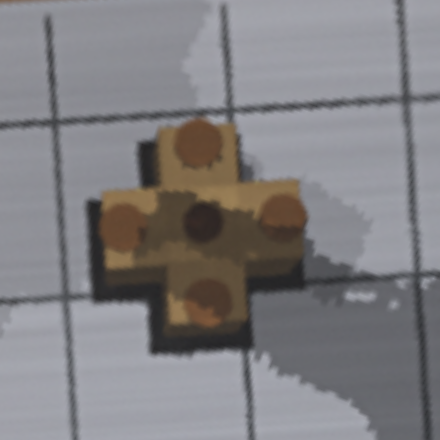

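The cross dot reads (0.5845,-0.131), which is within 0.5 mm of its gasket centre and square to it. The oblong is next.

jog_arm(
  motion=[7,17,0,0,0,0,1,14.5,33.5,0,0,0,0,1,14.5,33.5,0,0,0,0,1,14.5,33.5,0,0,0,0,1,14.5,33.5,0,0,0,0,1,14.5,33.5,0,0,0,0,1,14.5,33.5,0,0,0,0,1,14.5,33.5,0,0,0,0,1,14.5,33.5,0,0,0,0,1,7,17,2.5,0,0.003,0,1,0,0,0,0,0,0,1,0,0,0,0,0,0,1],
)

```text
time: 15.4
tool_pos: [0.5661, 0.1973, 0.1484]
orientation: [-3.141, -0.001, 2.789]
contact_force: [-0.1, 0.2, 0.8]
opening: 0.0854
grasp_force: 0.0
```

```bash
cat >> h.py <<'E'
def measure(fn,z,c):
    """dot centre at height z, and the top-face outline by a Canny/Hough line vote; world angles (deg, mod 90)"""
    st,im,o=block(fn,z,c); g=cv2.cvtColor(o,cv2.COLOR_BGR2GRAY); h=220
    w=g[h-60:h+60,h-60:h+60]; m=(w<np.percentile(w,50)*.6).astype(np.uint8)
    n,lab,sts,cen=cv2.connectedComponentsWithStats(m)
    best=None
    for i in range(1,n):
        x,y,ww,hh,a=sts[i]
        if 600<a<2200 and .7<ww/hh<1.4 and (best is None or abs(a-1256)<abs(best[1]-1256)): best=(cen[i]+h-60,a)
    print('dot',best and (o2w(best[0],c).round(4),best[1]))
    L=cv2.HoughLinesP(cv2.Canny(g,60,140),1,np.pi/720,30,minLineLength=50,maxLineGap=6)
    if L is not None:
        for x1,y1,x2,y2 in L[:,0]: print('  line len',int(np.hypot(x2-x1,y2-y1)),'ang',round(np.degrees(np.arctan2(-(x2-x1),-(y2-y1)))%180,1),'at',(x1+x2)//2,(y1+y2)//2)
    return st,im,o
E
python3 - <<'E'
from h import *
st,im,o=measure('obl1',.022,(.567,.1975)); print(st['tool_pos'],st['orientation'])
E
```

```text
dot (array([0.5666, 0.1979]), np.int32(1069))
  line len 75 ang 70.6 at 184 346
[0.56607729 0.19725542 0.14844061] [-3.14102271e+00 -1.49193346e-03  2.78871367e+00]
```

View pics/obl1o.png

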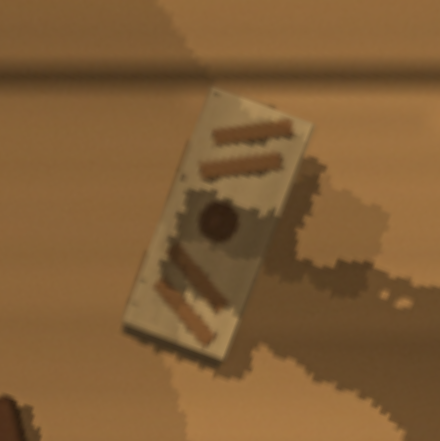

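The oblong's corners are at (212,89), (312,126), (222,360) and (122,322), which gives a yaw of -21°. Its centre is (0.5664,0.198).

jog_arm(
  motion=[0,0.8,25,0,0.001,0.014,1,0,0,30,0,0,0,1,0,0,30,0,0,0,1,0,0,25,0,0,0,1,0,0,13,0,0,0,1,0,0,8,0,0,0,1,0,0,0,0,0,0,1,0,0,0,0,0,0,0,0,0,0,0,0,0,0,0,0,0,0,0,0,0,0,0,0,0,0,0,0,0,0,0,0,0,0,0,0,0,0,0,0,0,0,0,0,0,0,0,0,0],
  force=20,
)

```text
time: 17.2
tool_pos: [0.5664, 0.1988, 0.018]
orientation: [3.141, -0.002, 2.776]
contact_force: [-0.4, 0.9, 4.8]
opening: 0.0273
grasp_force: 21.6
```

jog_arm(
  motion=[0,0,-10,0,0,0,0,0,0,-20,0,0,0,0,0,0,-30,0,0,-0.143,0,0,0,-40,0,0,-0.143,0,0,0,-37,0,0,-0.144,0,0,0,0,0,0,0,0,0,0,0,0,0,0,0],
)

```text
time: 18.08
tool_pos: [0.5664, 0.1986, 0.1548]
orientation: [3.141, -0.002, -3.079]
contact_force: [0.2, 0.0, -1.4]
opening: 0.028
grasp_force: 20.9
```

Run:
```python
from h import *
s=manip.get_state();print(s['grasp_force'],s['joint_pos'].round(2)); plan([.5918,-.2506,.15],3.206)
```

```text
20.91781497001648 [ 0.12  0.11 -0.06  1.4   0.    0.06]
shift now-axes mm [   2.8 -449.9    4.5]; turn vec [ 0.0008 -0.002  -0.0016] -> yaw -3.077; shift after-turn [   3.5 -449.9    4.8]
```

jog_arm(
  motion=[0,-20,0,0,0,0,0,0.3,-37.3,0,0,0,0,0,0.3,-37.3,0,0,0,0,0,0.3,-37.3,0,0,0,0,0,0.3,-37.3,0,0,0,0,0,0.3,-37.3,0,0,0,0,0,0.3,-37.3,0,0,0,0,0,0.3,-37.3,0,0,0,0,0,0.3,-37.3,0,0,0,0,0,0.3,-37.3,0,0,0,0,0,0.3,-37.3,0,0,0,0,0,0.3,-37.3,5,0,0,0,0,0,-20,0,0,0,0,0,0,0,0,0,0,0,0,0,0,0,0,0,0,0],
)

```text
time: 19.95
tool_pos: [0.5918, -0.2501, 0.1491]
orientation: [3.14, -0.003, -3.077]
contact_force: [-0.6, 1.0, -1.1]
opening: 0.0277
grasp_force: 20.9
```

Run:
```python
from h import *
s=manip.get_state();print(s['tool_pos'],s['grasp_force']); plan([.5918,-.2506,.0278],3.206)
```

```text
[ 0.59180423 -0.25012838  0.14909511] 20.90922921895981
shift now-axes mm [ -0.3  -0.6 121.3]; turn vec [ 0.0015 -0.0026  0.0001] -> yaw -3.077; shift after-turn [  0.   -0.5 121.3]
```

jog_arm(
  motion=[0,-0.5,30,0.0015,-0.0026,0,0,0,0,30,0,0,0,0,0,0,25,0,0,0,0,0,0,15,0,0,0,0,0,0,10,0,0,0,0,0,0,4,0,0,0,0,0,0,3,0,0,0,0,0,0,2,0,0,0,0,0,0,0,0,0,0,0,0,0,0,0,0,0,0],
)

```text
time: 21.2
tool_pos: [0.5921, -0.2517, 0.0305]
orientation: [-3.141, 0.001, -3.078]
contact_force: [-0.5, 0.2, -1.2]
opening: 0.0275
grasp_force: 20.9
```

jog_arm(
  motion=[0.2,1,0,0,0,0,0,0,0,1.2,0,0,0,0,0,0,0.8,0,0,0,0,0,0,0.7,0,0,0,0,0,0,0,0,0,0,0],
)

```text
time: 21.82
tool_pos: [0.5917, -0.2505, 0.028]
orientation: [-3.141, 0.0, -3.077]
contact_force: [-3.0, 1.4, 5.3]
opening: 0.0278
grasp_force: 21.6
```

jog_arm(
  motion=[0,0,0,0,0,0,0.75,0,0,0,0,0,0,0.75,0,0,0,0,0,0,0.75,0,0,0,0,0,0,0.75,0,0,-20,0,0,0,0.75,0,0,-40,0,0,0,1,0,0,-40,0,0,0.149,1,0,0,-24,0,0,0.149,1,0,0,0,0,0,0.149,1,0,0,0,0,0,0,1,0,0,0,0,0,0,1],
)

```text
time: 23.2
tool_pos: [0.5916, -0.2504, 0.1518]
orientation: [-3.141, 0.001, 2.762]
contact_force: [0.2, 0.2, -0.0]
opening: 0.0854
grasp_force: 0.0
```

Run:
```python
from h import *
st,im,o=measure('after2',.032,(.5918,-.2506))
plan([.587,.335,.15],2.76)
# moments of cross dot too
for n,c in dict(cross=(.5842,-.1308)).items():
    o=rectify(st,im,.032,c[0]-.055,c[0]+.055,c[1]-.055,c[1]+.055,.25)
```

```text
dot (array([ 0.5924, -0.2506]), np.int32(779))
  line len 73 ang 3.9 at 335 171
  line len 59 ang 3.9 at 339 135
  line len 50 ang 93.4 at 413 269
  line len 52 ang 4.4 at 180 411
shift now-axes mm [221.4 541.9   1.2]; turn vec [-0.0004  0.0003  0.0014] -> yaw 2.760; shift after-turn [222.2 541.6   1.5]
```

jog_arm(
  motion=[7.4,18,0,0,0,0,1,14.8,36.1,0,0,0,0,1,14.8,36.1,0,0,0,0,1,14.8,36.1,0,0,0,0,1,14.8,36.1,0,0,0,0,1,14.8,36.1,0,0,0,0,1,14.8,36.1,0,0,0,0,1,14.8,36.1,0,0,0,0,1,14.8,36.1,0,0,0,0,1,14.8,36.1,0,0,0,0,1,14.8,36.1,0,0,0,0,1,14.8,36.1,0,0,0,0,1,14.8,36.1,0,0,0,0,1,14.8,36.1,0,0,0,0,1,14.8,36.1,0,0,0,0,1,7.4,18,1.5,0,0,0,1,0,0,0,0,0,0,1,0,0,0,0,0,0,1],
)

```text
time: 25.5
tool_pos: [0.5879, 0.334, 0.1495]
orientation: [-3.141, 0.001, 2.759]
contact_force: [0.4, 0.8, -0.8]
opening: 0.0853
grasp_force: 0.0
```

Run:
```python
from h import *
st,im,o=measure('sq1',.022,(.587,.335)); print(st['tool_pos'],st['orientation'])
```

```text
dot (array([0.5873, 0.3358]), np.int32(1026))
[0.5878907  0.33396369 0.14949314] [-3.14062715e+00  5.18767184e-04  2.75852950e+00]
```

View pics/sq1o.png

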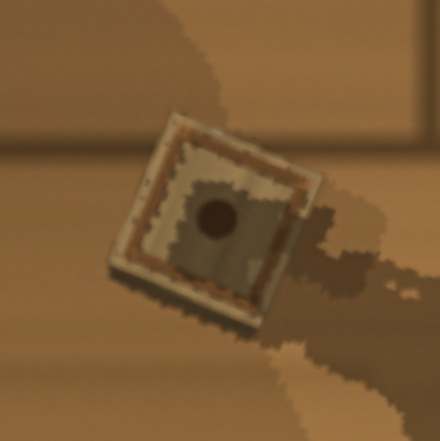

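The square's corners are at (176,112), (323,177), (258,327) and (110,262), which gives a yaw of -23.7°. Its centre is (0.5872,0.3358).

jog_arm(
  motion=[1.3,1.4,25,0,0,0.031,1,0,0,30,0,0,0,1,0,0,30,0,0,0,1,0,0,25,0,0,0,1,0,0,14,0,0,0,1,0,0,8,0,0,0,1,0,0,0,0,0,0,1,0,0,0,0,0,0,0,0,0,0,0,0,0,0,0,0,0,0,0,0,0,0,0,0,0,0,0,0,0,0,0,0,0,0,0,0,0,0,0,0,0,0],
  force=20,
)

```text
time: 27.18
tool_pos: [0.5878, 0.3366, 0.0184]
orientation: [3.141, 0.002, 2.728]
contact_force: [0.4, -0.4, 5.8]
opening: 0.0415
grasp_force: 21.2
```

jog_arm(
  motion=[0,0,-10,0,0,0,0,0,0,-20,0,0,0,0,0,0,-30,0,0,-0.159,0,0,0,-40,0,0,-0.159,0,0,0,-37,0,0,-0.16,0,0,0,0,0,0,0,0,0,0,0,0,0,0,0],
)

```text
time: 28.05
tool_pos: [0.5873, 0.3364, 0.1549]
orientation: [-3.141, 0.001, -3.079]
contact_force: [0.8, -0.3, -0.7]
opening: 0.0416
grasp_force: 20.5
```

Run:
```python
from h import *
s=manip.get_state();print(s['grasp_force'],s['joint_pos'].round(2)); plan([.4644,-.1384,.15],3.206)
```

```text
20.516906082630157 [ 0.33  0.34  0.2   1.43 -0.    0.27]
shift now-axes mm [ 152.4 -466.2    5.1]; turn vec [-0.0006  0.0006 -0.0017] -> yaw -3.077; shift after-turn [ 153.2 -465.9    4.9]
```

jog_arm(
  motion=[5.9,-18,0,0,0,0,0,11.8,-35.9,0,0,0,0,0,11.8,-35.9,0,0,0,0,0,11.8,-35.9,0,0,0,0,0,11.8,-35.9,0,0,0,0,0,11.8,-35.9,0,0,0,0,0,11.8,-35.9,0,0,0,0,0,11.8,-35.9,0,0,0,0,0,11.8,-35.9,0,0,0,0,0,11.8,-35.9,0,0,0,0,0,11.8,-35.9,0,0,0,0,0,11.8,-35.9,0,0,0,0,0,11.8,-35.9,5,0,0,0,0,5.9,-17,0,0,0,0,0,0,0,0,0,0,0,0,0,0,0,0,0,0,0],
)

```text
time: 30.05
tool_pos: [0.4641, -0.1373, 0.1497]
orientation: [-3.142, 0.0, -3.077]
contact_force: [-0.8, 0.6, -0.1]
opening: 0.0417
grasp_force: 20.6
```

Run:
```python
from h import *
s=manip.get_state();print(s['tool_pos'],s['grasp_force']); plan([.4644,-.1384,.0284],3.206)
```

```text
[ 0.46412    -0.1373493   0.14967128] 20.58070421218872
shift now-axes mm [ -0.2  -1.1 121.3]; turn vec [-0.      0.0001 -0.0001] -> yaw -3.077; shift after-turn [ -0.2  -1.1 121.3]
```

jog_arm(
  motion=[0,0,30,0,0,0,0,0,0,30,0,0,0,0,0,0,25,0,0,0,0,0,0,15,0,0,0,0,0,0,10,0,0,0,0,0,0,4,0,0,0,0,0,0,3,0,0,0,0,0,0,2,0,0,0,0,0,0,0,0,0,0,0,0,0,0,0,0,0,0],
)

```text
time: 31.3
tool_pos: [0.4643, -0.1384, 0.0311]
orientation: [-3.141, 0.001, -3.078]
contact_force: [-0.7, -0.9, -0.5]
opening: 0.0417
grasp_force: 20.6
```

jog_arm(
  motion=[0,0,1.2,0,0,0,0,0,0,0.8,0,0,0,0,0,0,0.7,0,0,0,0,0,0,0,0,0,0,0,0,0,0,0,0,0,0.75,0,0,0,0,0,0,0.75,0,0,0,0,0,0,0.75,0,0,0,0,0,0,0.75,0,0,-20,0,0,0,0.75,0,0,-40,0,0,0,1,0,0,-40,0,0,0,1,0,0,-30,0,0,0,1,0,0,-40,0,0,0,1,0,0,0,0,0,0,1,0,0,0,0,0,0,1],
)

```text
time: 33.17
tool_pos: [0.464, -0.1381, 0.1976]
orientation: [-3.141, 0.0, -3.077]
contact_force: [0.7, 0.1, -0.8]
opening: 0.0856
grasp_force: 0.0
```

Run:
```python
from h import *
for n,c in dict(square=(.4644,-.1384),oblong=(.5918,-.2506),cross=(.5842,-.1308)).items(): print(n); st,im,o=measure('chk_'+n,.032,c)
# valve measuring: wide views; side camera + top camera
print(st['tool_pos'],st['orientation'])
snap('side','side1'); snap('top','top2')
o=rectify(st,im,.087,.60,.84,-.10,.14,.5); cv2.imwrite('pics/valve_w.png',o)
i1=cv2.imread('pics/w2.png');s1=np.load('w2.npy',allow_pickle=True).item()
o2=rectify(s1,i1,.087,.60,.84,-.10,.14,.5); cv2.imwrite('pics/valve.png',np.hstack([o,o2]))
```

```text
square
dot (array([ 0.4642, -0.1385]), np.int32(945))
  line len 84 ang 94.8 at 144 380
  line len 79 ang 94.3 at 300 13
  line len 81 ang 94.2 at 51 388
oblong
dot None
  line len 73 ang 141.1 at 326 333
  line len 62 ang 156.3 at 198 105
cross
dot (array([ 0.5844, -0.1308]), np.int32(903))
  line len 53 ang 3.2 at 112 253
  line len 50 ang 6.8 at 91 270
[ 0.46352838 -0.13786558  0.19684912] [ 3.14116648e+00 -1.16409729e-03 -3.07749614e+00]
```

View pics/valve.png

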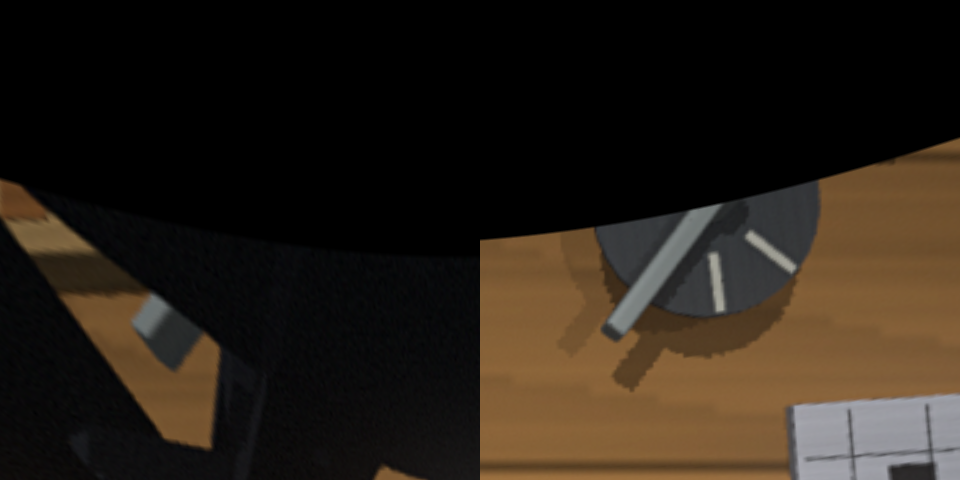

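The valve view shows the lever's tip at ortho (612,331), running up to (705,207), so its direction is about 143°. The middle line at (716,284) points to about 188°, and the axis is near (0.750,0.017). The square reads (0.4642,-0.1385) and the cross (0.5844,-0.1308), both well placed.

jog_arm(
  motion=[0,0,0,0,0,0.175,1,0,0,0,0,0,0.176,1,0,0,0,0,0,0.176,1,0,0,0,0,0,0.176,1,0,0,0,0,0,0,1],
)

```text
time: 34.05
tool_pos: [0.4639, -0.1381, 0.1977]
orientation: [-3.141, 0.0, 2.504]
contact_force: [-0.1, 0.3, -0.2]
opening: 0.0855
grasp_force: 0.0
```

Run:
```python
from h import *
plan([.69,.062,.16],2.503)
```

```text
shift now-axes mm [-62.6 295.4  37.7]; turn vec [-0.0003  0.0001  0.0009] -> yaw 2.503; shift after-turn [-62.3 295.4  37.7]
```

jog_arm(
  motion=[-4,18,0,0,0,0,1,-8,37,5,0,0,0,1,-8,37,5,0,0,0,1,-8,37,5,0,0,0,1,-8,37,5,0,0,0,1,-8,37,5,0,0,0,1,-8,37,5,0,0,0,1,-8,37,5,0,0,0,1,-2.5,18,2.7,0,0,0,1,0,0,0,0,0,0,1,0,0,0,0,0,0,1],
)

```text
time: 35.42
tool_pos: [0.6899, 0.0616, 0.1602]
orientation: [-3.141, 0.0, 2.504]
contact_force: [0.3, -0.5, 0.5]
opening: 0.0854
grasp_force: 0.0
```

Run:
```python
from h import *
st,im=snap('wrist','valve2'); print(st['tool_pos'],st['orientation'])
o=rectify(st,im,.087,.62,.80,-.06,.12,.5)
g=cv2.cvtColor(o,cv2.COLOR_BGR2GRAY); hsv=cv2.cvtColor(o,cv2.COLOR_BGR2HSV)
L=cv2.HoughLinesP(cv2.Canny(g,50,120),1,np.pi/360,35,minLineLength=50,maxLineGap=8)
for x1,y1,x2,y2 in L[:,0]: print((x1,y1),(x2,y2),'ang',round(np.degrees(np.arctan2(-(x2-x1),-(y2-y1)))%180,1))
cv2.imwrite('pics/valve2o.png',cv2.resize(o,None,fx=1.5,fy=1.5))
```

```text
[0.68993325 0.06156237 0.1602113 ] [-3.14102685e+00  4.46657784e-04  2.50418490e+00]
(np.int32(128), np.int32(224)) (np.int32(208), np.int32(116)) ang 143.5
(np.int32(85), np.int32(245)) (np.int32(122), np.int32(195)) ang 143.5
(np.int32(134), np.int32(178)) (np.int32(190), np.int32(103)) ang 143.3
(np.int32(267), np.int32(309)) (np.int32(357), np.int32(304)) ang 93.2
(np.int32(259), np.int32(265)) (np.int32(342), np.int32(242)) ang 105.5
(np.int32(268), np.int32(356)) (np.int32(359), np.int32(350)) ang 93.8
(np.int32(43), np.int32(97)) (np.int32(84), np.int32(39)) ang 144.7
(np.int32(292), np.int32(210)) (np.int32(353), np.int32(180)) ang 116.2
(np.int32(30), np.int32(11)) (np.int32(30), np.int32(66)) ang 0.0
(np.int32(100), np.int32(260)) (np.int32(207), np.int32(116)) ang 143.4
(np.int32(198), np.int32(172)) (np.int32(205), np.int32(225)) ang 7.5
(np.int32(268), np.int32(276)) (np.int32(357), np.int32(256)) ang 102.7
(np.int32(265), np.int32(310)) (np.int32(268), np.int32(360)) ang 3.4
(np.int32(289), np.int32(277)) (np.int32(346), np.int32(288)) ang 79.1
(np.int32(275), np.int32(359)) (np.int32(334), np.int32(355)) ang 93.9
(np.int32(12), np.int32(0)) (np.int32(17), np.int32(74)) ang 3.9
(np.int32(190), np.int32(174)) (np.int32(196), np.int32(228)) ang 6.3
(np.int32(87), np.int32(167)) (np.int32(109), np.int32(227)) ang 20.1
(np.int32(1), np.int32(0)) (np.int32(7), np.int32(50)) ang 6.8
(np.int32(83), np.int32(1)) (np.int32(135), np.int32(1)) ang 90.0
```

View pics/valve2o.png

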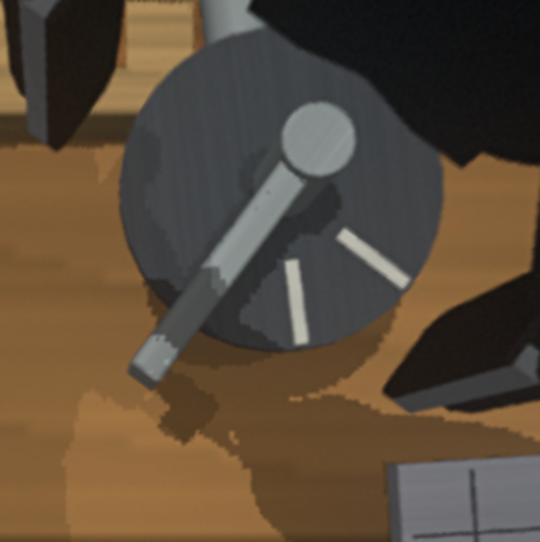

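The lever's top-face tip is at (145,370), the knob at (318,138) and the middle line runs from (292,262) to (300,343). The lever therefore lies at 143.4°, and half open is about 188°. Both pictures remaining to me are kept in reserve.

jog_arm(
  motion=[-3.6,0,25,0,0,0,1,0,0,30,0,0,0,1,0,0,20,0,0,0,1,0,0,12,0,0,0,1,0,0,0,0,0,0,0,0,0,0,0,0,0,0,0,0,0,0,0,0,0,0,0,0,0,0,0,0,0,0,0,0,0,0,0,0,0,0,0,0,0,0,0,0,0,0,0,0,0,0,0,0,0,0,0,0],
  force=40,
)

```text
time: 36.98
tool_pos: [0.6935, 0.0591, 0.0741]
orientation: [3.141, 0.002, 2.503]
contact_force: [-0.1, 0.4, 6.0]
opening: 0.0111
grasp_force: 42.2
```

jog_arm(
  motion=[-0.3,-6.5,0,0,0,-0.0865,0,-0.3,-6.5,0,0,0,-0.0865,0,-0.3,-6.5,0,0,0,-0.0865,0,-0.3,-6.5,0,0,0,-0.0865,0,-0.3,-6.5,0,0,0,-0.0865,0,-0.3,-6.5,0,0,0,-0.0865,0,-0.3,-6.5,0,0,0,-0.0865,0,-0.3,-6.5,0,0,0,-0.0865,0,-0.3,-6.5,0,0,0,-0.0865,0,0,0,0,0,0,0,0,0,0,0,0,0,0,0],
)

```text
time: 38.35
tool_pos: [0.6796, 0.0045, 0.0741]
orientation: [3.142, 0.002, -3.002]
contact_force: [0.8, 4.0, 6.1]
opening: 0.0114
grasp_force: 42.4
```

jog_arm(
  motion=[0,0,0,0,0,0,1,0,0,0,0,0,0,1,0,0,0,0,0,0,1,0,0,0,0,0,0,1,0,0,-20,0,0,0,1,0,0,-40,0,0,0,1,0,0,-30,0,0,0,1,0,0,0,0,0,0,1],
  force=20,
)

```text
time: 39.35
tool_pos: [0.681, 0.0035, 0.1685]
orientation: [-3.139, 0.007, -3.002]
contact_force: [0.9, 0.5, 0.0]
opening: 0.0855
grasp_force: 0.0
```

Run:
```python
from h import *
st,im=snap('wrist','valve3')
o=rectify(st,im,.087,.62,.80,-.08,.10,.5)
g=cv2.cvtColor(o,cv2.COLOR_BGR2GRAY)
for x1,y1,x2,y2 in cv2.HoughLinesP(cv2.Canny(g,50,120),1,np.pi/720,40,minLineLength=60,maxLineGap=8)[:,0]: print((x1,y1),(x2,y2),'ang',round(180+np.degrees(np.arctan2(-(x2-x1),-(y2-y1)))%180,1))
# gauge: from views w1,w2 (handle edges at z=.084)
for w in ('w1','w2'):
    s=np.load(w+'.npy',allow_pickle=True).item(); i=cv2.imread(f'pics/{w}.png')
    o=rectify(s,i,.084,.34,.58,-.01,.13,.5); cv2.imwrite(f'pics/g_{w}.png',o)
    g=cv2.cvtColor(o,cv2.COLOR_BGR2GRAY); print(w)
    for x1,y1,x2,y2 in cv2.HoughLinesP(cv2.Canny(g,40,100),1,np.pi/720,40,minLineLength=70,maxLineGap=10)[:,0]: print((x1,y1),(x2,y2),'ang',round(np.degrees(np.arctan2(-(x2-x1),-(y2-y1)))%180,1))
cv2.imwrite('pics/g12.png',np.hstack([cv2.imread('pics/g_w1.png'),cv2.imread('pics/g_w2.png')]))
```

```text
(np.int32(163), np.int32(126)) (np.int32(186), np.int32(287)) ang 188.1
(np.int32(185), np.int32(122)) (np.int32(208), np.int32(288)) ang 187.9
w1
(np.int32(195), np.int32(415)) (np.int32(266), np.int32(331)) ang 139.8
(np.int32(197), np.int32(411)) (np.int32(266), np.int32(330)) ang 139.6
w2
(np.int32(183), np.int32(288)) (np.int32(274), np.int32(397)) ang 39.9
(np.int32(173), np.int32(398)) (np.int32(223), np.int32(479)) ang 31.7
(np.int32(184), np.int32(288)) (np.int32(274), np.int32(396)) ang 39.8
(np.int32(76), np.int32(70)) (np.int32(174), np.int32(78)) ang 85.3
```

The lever now measures 188.0°, which is half open. The gauge is next.

Run:
```python
from h import *
plan([.44,.055,.2],3.1416)
```

```text
shift now-axes mm [230.5  84.2 -34.9]; turn vec [-0.0017  0.004   0.1396] -> yaw -3.142; shift after-turn [240.2  51.4 -33.8]
```

jog_arm(
  motion=[0,0,-34,-0.0017,0.004,0.1396,1,20,4.3,0,0,0,0,1,40,8.6,0,0,0,0,1,40,8.6,0,0,0,0,1,40,8.6,0,0,0,0,1,40,8.6,0,0,0,0,1,40,8.6,0,0,0,0,1,20,4.2,0,0,0,0,1,0,0,0,0,0,0,1,0,0,0,0,0,0,1],
)

```text
time: 40.65
tool_pos: [0.4396, 0.0552, 0.1982]
orientation: [3.141, -0.004, 3.141]
contact_force: [0.1, 0.5, 0.2]
opening: 0.0853
grasp_force: 0.0
```

Run:
```python
from h import *
st,im=snap('wrist','gauge1'); np.save('gauge1.npy',st,allow_pickle=True); print(st['tool_pos'],st['orientation'])
o=rectify(st,im,.084,.32,.60,-.05,.15,.5); cv2.imwrite('pics/gauge1o.png',o)
g=cv2.cvtColor(o,cv2.COLOR_BGR2GRAY)
for x1,y1,x2,y2 in cv2.HoughLinesP(cv2.Canny(g,40,100),1,np.pi/720,40,minLineLength=70,maxLineGap=10)[:,0]: print((x1,y1),(x2,y2),'ang',round(np.degrees(np.arctan2(-(x2-x1),-(y2-y1)))%180,1))
```

```text
[0.43958012 0.05515272 0.19819473] [ 3.14088002 -0.00351772  3.14141696]
(np.int32(377), np.int32(294)) (np.int32(383), np.int32(387)) ang 3.7
(np.int32(131), np.int32(381)) (np.int32(145), np.int32(208)) ang 175.4
(np.int32(381), np.int32(350)) (np.int32(387), np.int32(428)) ang 4.4
(np.int32(367), np.int32(228)) (np.int32(373), np.int32(316)) ang 3.9
(np.int32(237), np.int32(390)) (np.int32(244), np.int32(303)) ang 175.4
(np.int32(246), np.int32(55)) (np.int32(319), np.int32(51)) ang 93.1
(np.int32(362), np.int32(37)) (np.int32(365), np.int32(113)) ang 2.3
```

View pics/gauge1o.png

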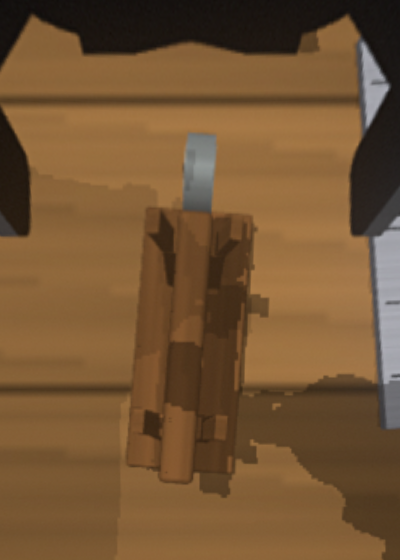

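The ortho shows the gauge with its head at (199,170). The handle runs from (197,212) to (177,475) and the rest is aligned with it, so the yaw is about -4.5°. I'll take a second, closer view to check position and height.

jog_arm(
  motion=[-5,0,12,0,0,0.0785,1,0,0,18,0,0.0035,0,1,0,0,15,0,0,0,1,0,0,0,0,0,0,1,0,0,0,0,0,0,1],
)

```text
time: 41.32
tool_pos: [0.4439, 0.0554, 0.1536]
orientation: [3.141, -0.007, 3.064]
contact_force: [-0.1, 0.3, 0.3]
opening: 0.0853
grasp_force: 0.0
```

```bash
cat > g.py <<'E'
from h import *
def prof(w,z,yaw=-.0785,org=(.445,.0553)):
    s=np.load(w+'.npy',allow_pickle=True).item(); i=cv2.imread(f'pics/{w}.png').astype(np.float32)
    a=np.arange(-.11,.10,.0005); b=np.arange(-.03,.03,.0005)
    A,B=np.meshgrid(a,b,indexing='ij'); c,sn=np.cos(yaw),np.sin(yaw)
    P=np.c_[(org[0]+A*c-B*sn).ravel(),(org[1]+A*sn+B*c).ravel(),np.full(A.size,z)]
    p=proj('wrist',P,s).astype(np.float32).reshape(A.shape+(2,))
    return a,b,cv2.remap(i,p[...,0],p[...,1],cv2.INTER_LINEAR)
def peaks(x,v,n=6):
    g=np.abs(np.gradient(cv2.GaussianBlur(v.astype(np.float32),(1,5),0),axis=0)).sum(1)
    k=[j for j in range(2,len(g)-2) if g[j]==g[j-2:j+3].max()]; k=sorted(k,key=lambda j:-g[j])[:n]
    return [(round(float(x[j])*1e3,1),round(float(g[j]),1)) for j in sorted(k)]
E
python3 - <<'E'
from g import *
st,im=snap('wrist','gauge2'); np.save('gauge2.npy',st,allow_pickle=True); print(st['tool_pos'],st['orientation'])
for w in ('gauge1','gauge2'):
    a,b,o=prof(w,.084)
    for lo,hi in ((-.085,-.07),(-.05,-.03),(-.02,0),(.01,.03),(.06,.08)):
        m=(a>lo)&(a<hi); print(w,'across',lo,hi,peaks(b,o[m].mean(0)))
    m=abs(b)<.006; print(w,'along',peaks(a,o[:,m].mean(1),8))
E
```

```text
[0.44394525 0.05535989 0.15364047] [ 3.14115364 -0.00694478  3.06356902]
gauge1 across -0.085 -0.07 [(-28.5, 18.4), (-25.0, 13.7), (-8.5, 10.0), (-6.5, 15.8), (8.0, 14.6), (26.5, 11.3)]
gauge1 across -0.05 -0.03 [(-29.0, 11.5), (-27.0, 9.5), (-25.0, 12.0), (9.5, 15.4), (13.5, 9.3), (26.5, 11.2)]
gauge1 across -0.02 0 [(-29.0, 31.1), (-27.0, 16.7), (-24.5, 22.1), (-7.0, 14.2), (8.0, 7.8), (26.0, 20.0)]
gauge1 across 0.01 0.03 [(-29.0, 32.2), (-14.5, 8.0), (-7.0, 14.1), (9.0, 20.0), (14.0, 11.8), (26.0, 20.7)]
gauge1 across 0.06 0.08 [(-16.0, 0.4), (-14.5, 0.4), (-7.0, 28.9), (3.5, 11.8), (8.5, 23.8), (25.0, 0.6)]
gauge1 along [(-87.0, 28.0), (-85.0, 15.6), (-50.0, 13.1), (-16.0, 20.2), (49.5, 15.6), (62.0, 6.8), (67.5, 7.0), (88.5, 22.5)]
gauge2 across -0.085 -0.07 [(-25.5, 15.5), (-22.5, 15.2), (-9.5, 8.8), (-6.5, 15.5), (8.0, 14.5), (10.0, 11.0)]
gauge2 across -0.05 -0.03 [(-25.5, 9.0), (-6.5, 13.4), (8.0, 10.5), (10.0, 8.6), (13.5, 11.0), (26.0, 13.2)]
gauge2 across -0.02 0 [(-26.5, 27.8), (-22.5, 22.9), (-6.5, 7.5), (9.5, 16.9), (13.5, 5.2), (26.0, 21.8)]
gauge2 across 0.01 0.03 [(-26.0, 33.5), (-7.0, 15.0), (9.0, 21.0), (14.5, 14.7), (18.0, 8.0), (26.0, 24.1)]
gauge2 across 0.06 0.08 [(-24.5, 0.4), (-7.0, 30.9), (-3.0, 10.6), (-0.5, 5.5), (8.5, 28.2), (17.5, 0.3)]
gauge2 along [(-87.0, 29.2), (-85.0, 17.8), (-37.0, 16.6), (-6.0, 14.7), (49.0, 18.2), (88.5, 22.6), (94.5, 19.6), (99.0, 19.7)]
```

Run:
```python
from g import *
for w in ('w1','w2'):
    for z in (.077,.084):
        a,b,o=prof(w,z)
        for lo,hi in ((-.085,-.07),(-.02,0),(.01,.03)):
            m=(a>lo)&(a<hi); print(w,z,'across',lo,hi,peaks(b,o[m].mean(0)))
```

```text
w1 0.077 across -0.085 -0.07 [(-25.5, 7.2), (-16.0, 4.5), (-14.0, 1.6), (-5.5, 6.9), (0.5, 3.9), (10.5, 7.4)]
w1 0.077 across -0.02 0 [(-20.5, 2.7), (-14.0, 18.6), (-6.0, 9.6), (4.0, 2.7), (11.0, 10.0), (25.0, 2.8)]
w1 0.077 across 0.01 0.03 [(-28.5, 1.7), (-20.0, 2.9), (-17.0, 2.8), (-14.0, 17.9), (-6.5, 9.6), (10.5, 20.1)]
w1 0.084 across -0.085 -0.07 [(-28.5, 4.1), (-15.5, 1.8), (-9.0, 4.1), (-2.5, 3.1), (0.5, 3.1), (6.5, 10.7)]
w1 0.084 across -0.02 0 [(-17.5, 16.1), (-10.0, 9.9), (0.0, 2.6), (7.0, 11.0), (20.5, 2.7), (25.5, 2.5)]
w1 0.084 across 0.01 0.03 [(-23.5, 2.9), (-20.5, 2.8), (-17.5, 18.2), (-10.0, 9.5), (6.5, 18.6), (12.0, 1.5)]
w2 0.077 across -0.085 -0.07 [(-28.0, 11.1), (-25.5, 11.3), (-8.5, 15.8), (-6.0, 3.7), (8.5, 16.7), (12.5, 21.3)]
w2 0.077 across -0.02 0 [(-13.5, 18.3), (-9.0, 16.1), (-4.5, 3.4), (9.0, 11.3), (13.0, 27.1), (17.5, 4.4)]
w2 0.077 across 0.01 0.03 [(-10.5, 11.1), (-6.5, 2.2), (2.0, 1.4), (8.5, 8.6), (13.0, 12.4), (17.5, 1.8)]
w2 0.084 across -0.085 -0.07 [(-27.5, 11.7), (-25.0, 11.1), (-6.5, 14.3), (0.0, 3.3), (10.5, 9.9), (14.0, 14.5)]
w2 0.084 across -0.02 0 [(-11.0, 24.0), (-7.0, 16.6), (-2.0, 3.5), (11.0, 12.8), (15.0, 24.9), (19.5, 4.1)]
w2 0.084 across 0.01 0.03 [(-8.0, 11.1), (-4.0, 2.4), (4.0, 1.3), (10.5, 8.6), (15.5, 14.5), (19.5, 2.0)]
```

Run:
```python
from h import *
plan([.4466,.056,.0705],3.063)
```

```text
shift now-axes mm [-3.   0.8 83.4]; turn vec [ 0.0004 -0.0064  0.0005] -> yaw 3.063; shift after-turn [-2.4  0.8 83.4]
```

jog_arm(
  motion=[-2.4,0.8,20,0,-0.0064,0,1,0,0,25,0,0,0,1,0,0,20,0,0,0,1,0,0,12,0,0,0,1,0,0,6,0,0,0,1,0,0,0,0,0,0,1,0,0,0,0,0,0,0,0,0,0,0,0,0,0,0,0,0,0,0,0,0,0,0,0,0,0,0,0,0,0,0,0,0,0,0,0,0,0,0,0,0,0,0,0,0,0,0,0,0,0,0,0,0,0,0,0],
  force=60,
)

```text
time: 43.12
tool_pos: [0.4464, 0.056, 0.0707]
orientation: [3.141, -0.0, 3.063]
contact_force: [-0.7, -0.5, 4.8]
opening: 0.0169
grasp_force: 59.1
```

jog_arm(
  motion=[0,0,-4,0,0,0,0,0,0,-10,0,0,0,0,0,0,-20,0,0,0,0,0,0,-25,0,0,0,0,0,0,-20,0,0,0,0,0,0,0,0,0,0,0,0,0,0,0,0,0,0],
)

```text
time: 44.0
tool_pos: [0.4459, 0.0561, 0.1486]
orientation: [3.141, -0.002, 3.063]
contact_force: [0.3, 0.4, -1.6]
opening: 0.0171
grasp_force: 58.5
```

Run:
```python
from h import *
s=manip.get_state(); print(s['grasp_force'],s['opening'],s['wrist_torque']); plan([.3945,-.133,.15],3.063)
st,im=snap('wrist','held'); np.save('held.npy',st,allow_pickle=True)
# gauge in TCP frame: is it level? compare along-profile at its new height
import g as G
yaw=st['orientation'][2]-np.pi
for z in (.150,.154,.158,.162,.166):
    a,b,o=G.prof('held',z,yaw,st['tool_pos'][:2]); m=abs(b)<.005
    print(z,'along',G.peaks(a,o[:,m].mean(1),6),'across tail',G.peaks(b,o[(a>-.08)&(a<-.06)].mean(0),4))
```

```text
58.523093461990356 0.017112064307536992 [-0.03883223  0.09613056  0.00607654]
shift now-axes mm [  36.4 -192.5   -1.4]; turn vec [ 0.0006 -0.0017  0.0001] -> yaw 3.063; shift after-turn [  36.4 -192.5   -1.4]
0.15 along [(-89.5, 35.9), (-87.5, 17.2), (-29.0, 7.8), (-21.0, 17.7), (17.0, 28.4), (40.5, 42.6)] across tail [(-28.0, 25.0), (-18.5, 21.9), (-8.0, 18.3), (8.0, 18.1)]
0.154 along [(-89.0, 36.1), (-87.0, 17.9), (-22.5, 17.3), (14.5, 28.4), (37.0, 42.9), (96.0, 11.0)] across tail [(-27.5, 24.5), (-18.0, 22.0), (-7.5, 17.6), (8.0, 18.8)]
0.158 along [(-88.0, 33.3), (-86.5, 16.8), (-24.0, 16.8), (11.5, 28.1), (33.5, 43.0), (90.5, 11.9)] across tail [(-26.5, 25.3), (-17.5, 21.4), (-7.5, 18.4), (7.5, 19.3)]
0.162 along [(-87.5, 34.7), (-85.5, 16.6), (-25.5, 16.6), (9.0, 28.7), (30.0, 43.5), (85.0, 12.2)] across tail [(-25.5, 25.5), (-17.0, 20.2), (-7.0, 18.8), (7.5, 18.3)]
0.166 along [(-87.0, 35.8), (-85.0, 18.0), (-27.0, 16.3), (6.5, 28.5), (26.5, 44.3), (79.5, 11.2)] across tail [(-24.5, 24.9), (-16.0, 19.6), (-7.0, 18.1), (7.0, 19.6)]
```

jog_arm(
  motion=[3.2,-17.5,0,0,0,0,0,6.2,-35,0,0,0,0,0,6.2,-35,0,0,0,0,0,6.2,-35,0,0,0,0,0,6.2,-35,0,0,0,0,0,6.2,-25,0,0,0,0,0,3.2,-10,0,0,0,0,0,0,0,20,0,0,0,0,0,0,20,0,0,0,0,0,0,15,0,0,0,0,0,0,5,0,0,0,0,0,0,0,0,0,0,0,0,0,0,0,0,0,0],
)

```text
time: 45.68
tool_pos: [0.3942, -0.1331, 0.0899]
orientation: [-3.142, 0.0, 3.063]
contact_force: [0.2, -1.2, -1.7]
opening: 0.0166
grasp_force: 58.7
```

```bash
cat > f.py <<'E'
from h import *
def avg(n=8):
    F=[];T=[]
    for _ in range(n):
        manip.camera('side'); s=manip.get_state(); F.append(s['contact_force']);T.append(s['wrist_torque'])
    print('F',np.mean(F,0).round(2),'T',np.mean(T,0).round(4),'sd',np.std(F,0).round(2),np.std(T,0).round(3),'tcp',s['tool_pos'].round(4),s['orientation'].round(4))
E
python3 -c "
from f import *
avg(); plan([.3935,-.1329,.075],3.063)"
```

```text
F [ 0.14  0.18 -1.54] T [-0.0062  0.0383  0.0091] sd [0.31 0.38 0.52] [0.02  0.03  0.022] tcp [ 0.3938 -0.133   0.0894] [ 3.1412e+00 -6.0000e-04  3.0630e+00]
shift now-axes mm [ 0.3  0.1 14.4]; turn vec [ 0.0004 -0.0006  0.    ] -> yaw 3.063; shift after-turn [ 0.3  0.1 14.4]
```

jog_arm(
  motion=[0,0,6,0,0,0,0,0,0,4,0,0,0,0,0,0,2,0,0,0,0,0,0,0,0,0,0,0],
)

```text
time: 46.58
tool_pos: [0.3937, -0.1329, 0.0772]
orientation: [3.141, -0.001, 3.063]
contact_force: [-0.3, -0.5, 0.2]
opening: 0.0171
grasp_force: 58.9
```

```bash
python3 -c "
from f import *
avg()"
```

```text
F [-0.68  0.24  0.06] T [ 0.02    0.1047 -0.0025] sd [0.57 0.54 0.34] [0.026 0.02  0.028] tcp [ 0.3938 -0.1329  0.0774] [ 3.1412e+00 -8.0000e-04  3.0631e+00]
```

The force rose by about 1.6 N with the plunger roughly 3 mm in, so the square has been touched lightly. The oblong is next, since there is no round.

jog_arm(
  motion=[0,0,-10,0,0,0,0,0,0,-15,0,0,0,0,-15,-11.5,0,0,0,0,0,-35,-26.2,0,0,0,0,0,-35,-26.2,0,0,0,0,0,-35,-26.2,0,0,0,0,0,-15.8,-11.7,0,0,0,0,0,0,0,10,0,0,0,0,0,0,0,0,0,0,0,0,0,0,0,0,0,0],
)

```text
time: 48.22
tool_pos: [0.5206, -0.2444, 0.0923]
orientation: [3.141, -0.001, 3.063]
contact_force: [0.2, -1.5, -0.7]
opening: 0.017
grasp_force: 58.8
```

```bash
python3 -c "
from f import *
avg(); plan([.5212,-.245,.077],3.063)"
```

```text
F [ 0.08  0.04 -1.28] T [-0.005   0.0206 -0.0001] sd [0.48 0.37 0.42] [0.025 0.034 0.023] tcp [ 0.5212 -0.2451  0.0923] [ 3.1413e+00 -6.0000e-04  3.0631e+00]
shift now-axes mm [-0.   0.1 15.3]; turn vec [ 0.0003 -0.0006  0.0001] -> yaw 3.063; shift after-turn [-0.   0.1 15.3]
```

jog_arm(
  motion=[0,0,8,0,0,0,0,0,0,4,0,0,0,0,0,0,3,0,0,0,0,0,0,0,0,0,0,0,0,0,0,0,0,0,0],
)

```text
time: 49.25
tool_pos: [0.5212, -0.2451, 0.0773]
orientation: [3.141, -0.001, 3.063]
contact_force: [-1.3, 0.6, 0.0]
opening: 0.017
grasp_force: 59.0
```

```bash
python3 -c "
from f import *
avg()"
```

```text
F [-0.46  0.55  0.34] T [0.0756 0.1156 0.0264] sd [0.42 0.53 0.72] [0.023 0.03  0.02 ] tcp [ 0.5212 -0.2451  0.0772] [ 3.1412e+00 -7.0000e-04  3.0631e+00]
```

jog_arm(
  motion=[0,0,-10,0,0,0,0,0,0,-15,0,0,0,0,2.5,17,0,0,0,0,0,5,35,0,0,0,0,0,5,35,0,0,0,0,0,4.6,31.9,0,0,0,0,0,0,0,10,0,0,0,0,0,0,0,0,0,0,0,0,0,0,0,0,0,0],
)

```text
time: 50.78
tool_pos: [0.5134, -0.1257, 0.0922]
orientation: [3.141, -0.001, 3.062]
contact_force: [-1.1, -0.2, -0.6]
opening: 0.017
grasp_force: 58.9
```

```bash
python3 -c "
from f import *
avg(); plan([.5135,-.1252,.077],3.063)"
```

```text
F [-0.02 -0.15 -1.57] T [0.0027 0.0293 0.0068] sd [0.5  0.43 0.61] [0.035 0.023 0.025] tcp [ 0.5135 -0.1254  0.0923] [ 3.1411e+00 -7.0000e-04  3.0628e+00]
shift now-axes mm [-0.   0.2 15.3]; turn vec [ 0.0004 -0.0007 -0.0002] -> yaw 3.063; shift after-turn [-0.   0.2 15.3]
```

jog_arm(
  motion=[0,0,8,0,0,0,0,0,0,4,0,0,0,0,0,0,3,0,0,0,0,0,0,0,0,0,0,0,0,0,0,0,0,0,0],
)

```text
time: 51.8
tool_pos: [0.5135, -0.1252, 0.0774]
orientation: [3.141, -0.001, 3.063]
contact_force: [-1.1, 0.1, 0.5]
opening: 0.0169
grasp_force: 59.0
```

```bash
python3 -c "
from f import *
avg(); plan([.4464,.056,.165],3.063)"
```

```text
F [-0.51  0.24 -0.11] T [0.0708 0.1091 0.0196] sd [0.58 0.51 0.5 ] [0.032 0.028 0.031] tcp [ 0.5135 -0.1252  0.0772] [ 3.1412e+00 -7.0000e-04  3.0631e+00]
shift now-axes mm [ 81.1 175.4 -87.6]; turn vec [ 0.0004 -0.0007  0.0001] -> yaw 3.063; shift after-turn [ 81.1 175.4 -87.8]
```

jog_arm(
  motion=[0,0,-10,0,0,0,0,0,0,-25,0,0,0,0,0,0,-30,0,0,0,0,0,0,-23,0,0,0,0,8,17.4,0,0,0,0,0,16.2,35,0,0,0,0,0,16.2,35,0,0,0,0,0,16.2,35,0,0,0,0,0,16.2,35,0,0,0,0,0,8.3,18,0,0,0,0,0,0,0,0,0,0,0,0,0,0,0,0,0,0,0,0,0,0,0,0,0,0],
)

```text
time: 53.82
tool_pos: [0.4464, 0.0554, 0.1651]
orientation: [3.141, -0.001, 3.062]
contact_force: [0.2, -0.0, -1.5]
opening: 0.017
grasp_force: 59.0
```

```bash
python3 -c "
from f import *
avg(3); plan([.4464,.056,.0707],3.063)"
```

```text
F [ 0.04 -0.1  -1.2 ] T [0.0052 0.0084 0.0012] sd [0.01 0.63 0.26] [0.033 0.009 0.02 ] tcp [0.4465 0.0555 0.1653] [ 3.1411e+00 -1.0000e-03  3.0622e+00]
shift now-axes mm [ 0.   0.4 94.6]; turn vec [ 0.0005 -0.001  -0.0008] -> yaw 3.063; shift after-turn [ 0.1  0.5 94.6]
```

jog_arm(
  motion=[0,0.4,30,0,0,0,0,0,0,25,0,0,0,0,0,0,15,0,0,0,0,0,0,10,0,0,0,0,0,0,6,0,0,0,0,0,0,4,0,0,0,0,0,0,2.5,0,0,0,0,0,0,0,0,0,0,0,0,0,0,0,0,0,0],
)

```text
time: 55.1
tool_pos: [0.4465, 0.0564, 0.0731]
orientation: [3.141, -0.0, 3.063]
contact_force: [-0.0, -0.1, -1.5]
opening: 0.0173
grasp_force: 59.0
```

jog_arm(
  motion=[0,-0.3,1,0,0,0,0,0,0,1,0,0,0,0,0,0,0.4,0,0,0,0,0,0,0,0,0,0,0],
)

```text
time: 55.6
tool_pos: [0.4464, 0.0561, 0.0707]
orientation: [3.141, -0.001, 3.063]
contact_force: [-1.2, 0.4, 4.2]
opening: 0.0169
grasp_force: 59.6
```

jog_arm(
  motion=[0,0,0,0,0,0,0.4,0,0,0,0,0,0,0.6,0,0,0,0,0,0,0.8,0,0,0,0,0,0,1,0,0,0,0,0,0,1,0,0,-20,0,0,0,1,0,0,-30,0,0,0,1,0,0,-33,0,0,0,1,0,0,-30,0,0,0,1,0,0,0,0,0,0,1],
)

```text
time: 56.85
tool_pos: [0.4477, 0.0558, 0.1858]
orientation: [3.141, 0.003, 3.063]
contact_force: [-0.2, 0.7, -0.1]
opening: 0.0851
grasp_force: 0.0
```

Run:
```python
from g import *
st,im=snap('wrist','gauge3'); np.save('gauge3.npy',st,allow_pickle=True); print(st['tool_pos'])
for w in ('gauge1','gauge3'):
    a,b,o=prof(w,.080)
    for lo,hi in ((-.085,-.07),(.01,.03),(.06,.08)):
        m=(a>lo)&(a<hi); print(w,'across',lo,hi,peaks(b,o[m].mean(0)))
    m=abs(b)<.006; print(w,'along',peaks(a,o[:,m].mean(1),8))
plan([.679,.0045,.165],-3.002)
```

```text
[0.44772184 0.05584756 0.18577822]
gauge1 across -0.085 -0.07 [(-29.0, 18.4), (-25.0, 13.8), (-8.5, 9.7), (-6.5, 15.8), (8.0, 14.3), (27.0, 11.5)]
gauge1 across 0.01 0.03 [(-29.0, 27.1), (-15.0, 8.2), (-7.5, 13.9), (9.0, 19.7), (14.0, 12.0), (26.5, 20.6)]
gauge1 across 0.06 0.08 [(-7.0, 27.6), (0.0, 0.4), (3.5, 10.1), (9.0, 23.4), (22.0, 0.7), (25.5, 0.9)]
gauge1 along [(-87.0, 26.6), (-85.0, 15.0), (-49.5, 13.0), (-48.0, 11.9), (-15.0, 20.0), (51.5, 15.4), (70.0, 6.9), (91.0, 21.9)]
gauge3 across -0.085 -0.07 [(-27.0, 16.3), (-24.0, 15.2), (-10.0, 10.9), (-6.5, 13.5), (8.0, 15.4), (10.0, 11.5)]
gauge3 across 0.01 0.03 [(-27.5, 28.8), (-23.5, 7.3), (-7.0, 14.9), (9.5, 18.7), (15.0, 14.8), (28.0, 20.5)]
gauge3 across 0.06 0.08 [(-7.0, 28.3), (3.5, 8.2), (9.0, 28.0), (22.5, 1.9), (25.0, 1.3), (28.0, 0.8)]
gauge3 along [(-87.0, 23.9), (-85.0, 13.7), (-36.0, 14.0), (-3.0, 13.4), (51.5, 15.3), (57.0, 6.1), (64.5, 6.4), (91.5, 27.0)]
shift now-axes mm [-235.3  -33.1   19.4]; turn vec [ 2.000e-04  1.000e-03 -2.181e-01] -> yaw 3.281; shift after-turn [-222.6  -83.2   19.1]
```

The gauge is back where it was, within about 0.5 mm. Now I'll shut the valve.

jog_arm(
  motion=[0,0,0,0,0,-0.109,1,0,0,0,0,0,-0.109,1,-18.5,-7,0,0,0,0,1,-37.1,-13.9,0,0,0,0,1,-37.1,-13.9,0,0,0,0,1,-37.1,-13.9,4,0,0,0,1,-37.1,-13.9,5,0,0,0,1,-37.1,-13.9,5,0,0,0,1,-18.6,-6.7,5,0,0,0,1,0,0,0,0,0,0,1,0,0,0,0,0,0,1],
)

```text
time: 58.28
tool_pos: [0.6775, 0.0049, 0.1635]
orientation: [3.14, -0.002, -3.002]
contact_force: [0.7, 1.0, -0.1]
opening: 0.0853
grasp_force: 0.0
```

Run:
```python
from h import *
plan([.679,.0045,.074],-3.002)
st,im=snap('wrist','valve4')
o=rectify(st,im,.087,.62,.80,-.08,.10,.5)
g=cv2.cvtColor(o,cv2.COLOR_BGR2GRAY)
for x1,y1,x2,y2 in cv2.HoughLinesP(cv2.Canny(g,50,120),1,np.pi/720,40,minLineLength=60,maxLineGap=8)[:,0]: print((x1,y1),(x2,y2),'ang',round(180+np.degrees(np.arctan2(-(x2-x1),-(y2-y1)))%180,1))
```

```text
shift now-axes mm [-1.7 -0.8 89.5]; turn vec [ 0.0012 -0.0022  0.0001] -> yaw -3.002; shift after-turn [-1.5 -0.7 89.5]
(np.int32(160), np.int32(114)) (np.int32(186), np.int32(287)) ang 188.5
(np.int32(183), np.int32(111)) (np.int32(208), np.int32(287)) ang 188.1
(np.int32(2), np.int32(87)) (np.int32(74), np.int32(87)) ang 270.0
(np.int32(308), np.int32(110)) (np.int32(332), np.int32(47)) ang 339.1
(np.int32(286), np.int32(323)) (np.int32(359), np.int32(319)) ang 273.1
(np.int32(54), np.int32(58)) (np.int32(116), np.int32(49)) ang 278.3
```

jog_arm(
  motion=[-0.7,0,25,0.001,-0.002,0,1,0,0,30,0,0,0,1,0,0,20,0,0,0,1,0,0,14,0,0,0,1,0,0,0,0,0,0,0,0,0,0,0,0,0,0,0,0,0,0,0,0,0,0,0,0,0,0,0,0,0,0,0,0,0,0,0,0,0,0,0,0,0,0,0,0,0,0,0,0,0,0,0,0,0,0,0,0],
  force=40,
)

```text
time: 59.82
tool_pos: [0.6795, 0.0047, 0.0759]
orientation: [-3.141, 0.002, -3.002]
contact_force: [-1.0, 0.3, 4.8]
opening: 0.0109
grasp_force: 42.1
```

jog_arm(
  motion=[-0.3,6.5,0,0,0,0.0865,0,-0.3,6.5,0,0,0,0.0865,0,-0.3,6.5,0,0,0,0.0865,0,-0.3,6.5,0,0,0,0.0865,0,-0.3,6.5,0,0,0,0.0865,0,-0.3,6.5,0,0,0,0.0865,0,-0.3,6.5,0,0,0,0.0865,0,-0.3,6.5,0,0,0,0.0865,0,-0.3,6.5,0,0,0,0.08,0,0,0,0,0,0,0,0,0,0,0,0,0,0,0],
)

```text
time: 61.2
tool_pos: [0.6934, 0.0592, 0.0759]
orientation: [-3.141, 0.002, 2.508]
contact_force: [-4.2, -3.2, 7.4]
opening: 0.0115
grasp_force: 42.6
```

jog_arm(
  motion=[0,1,0,0,0,0.01,0,0,1,0,0,0,0.01,0,0,0,0,0,0,0,0,0,0,0,0,0,0,0],
)

```text
time: 61.7
tool_pos: [0.6943, 0.0604, 0.0759]
orientation: [-3.14, 0.002, 2.487]
contact_force: [-4.2, -4.5, 7.0]
opening: 0.0112
grasp_force: 42.7
```

jog_arm(
  motion=[0,1.3,0,0,0,0.0175,0,0,1.3,0,0,0,0.0175,0,0,0,0,0,0,0,0,0,0,0,0,0,0,0],
)

```text
time: 62.2
tool_pos: [0.6947, 0.0609, 0.0758]
orientation: [-3.136, 0.002, 2.453]
contact_force: [-12.6, -13.1, 11.0]
opening: 0.0114
grasp_force: 45.4
```

Now it is against the stop (about 18 N sideways). I'll back off the push, release, lift and check.

jog_arm(
  motion=[0,-1.5,0,0,0,-0.02,0,0,0,0,0,0,0,0.5,0,0,0,0,0,0,1,0,0,0,0,0,0,1,0,0,0,0,0,0,1,0,0,-25,0,0,0,1,0,0,-40,0,0,0,1,0,0,-40,0,0,0,1,0,0,0,0,0,0,1],
  force=20,
)

```text
time: 63.32
tool_pos: [0.6971, 0.0625, 0.1848]
orientation: [3.137, 0.007, 2.474]
contact_force: [1.9, 0.2, -1.1]
opening: 0.0854
grasp_force: 0.0
```

Run:
```python
from h import *
st,im=snap('wrist','valve5'); print(st['tool_pos'])
o=rectify(st,im,.087,.62,.80,-.06,.12,.5)
g=cv2.cvtColor(o,cv2.COLOR_BGR2GRAY)
for x1,y1,x2,y2 in cv2.HoughLinesP(cv2.Canny(g,50,120),1,np.pi/720,40,minLineLength=60,maxLineGap=8)[:,0]: print((x1,y1),(x2,y2),'ang',round(np.degrees(np.arctan2(-(x2-x1),-(y2-y1)))%180,1))
plan([.50,-.15,.25],3.063)
```

```text
[0.69712338 0.06248893 0.18475097]
(np.int32(98), np.int32(255)) (np.int32(207), np.int32(117)) ang 141.7
(np.int32(82), np.int32(242)) (np.int32(189), np.int32(104)) ang 142.2
(np.int32(274), np.int32(357)) (np.int32(345), np.int32(352)) ang 94.0
(np.int32(273), np.int32(354)) (np.int32(359), np.int32(348)) ang 94.0
(np.int32(82), np.int32(240)) (np.int32(129), np.int32(180)) ang 141.9
(np.int32(289), np.int32(246)) (np.int32(357), np.int32(229)) ang 104.0
(np.int32(272), np.int32(305)) (np.int32(359), np.int32(299)) ang 93.9
(np.int32(112), np.int32(238)) (np.int32(163), np.int32(174)) ang 141.4
shift now-axes mm [  22.3 -288.2  -68.7]; turn vec [ 0.0013  0.0046 -0.5888] -> yaw 3.063; shift after-turn [ 178.9 -227.3  -67.8]
```

The lever is at its stop at 141.9°, so the valve is shut. A final check of the blocks follows.

jog_arm(
  motion=[4,-43,-15,0,0,0,1,4,-45,-15,0,0,0,1,4,-45,-15,0,0,0,1,4,-45,-15,0,0,0,1,4,-45,-8,0,0,0,1,2,-45,0,0,0,0,1,0,-20,0,0,0,0,1,0,0,0,0,0,-0.147,1,0,0,0,0,0,-0.147,1,0,0,0,0,0,-0.147,1,0,0,0,0,0,-0.147,1,0,0,0,0,0,0,1],
)

```text
time: 64.88
tool_pos: [0.4991, -0.1498, 0.2467]
orientation: [3.141, -0.0, 3.061]
contact_force: [0.3, -0.3, 0.3]
opening: 0.0854
grasp_force: 0.0
```

Run:
```python
from h import *
st,im=snap('wrist','fin'); print(st['tool_pos'],st['orientation'])
for n,c in dict(square=(.4644,-.1384),oblong=(.5918,-.2506),cross=(.5842,-.1308)).items():
    print(n,proj('wrist',[*c,.032],st).round(0)); measure('fin_'+n,.032,c)
    o=cv2.imread(f'pics/fin_{n}o.png'); hsv=cv2.cvtColor(o,cv2.COLOR_BGR2HSV)
    m=cv2.morphologyEx(((hsv[...,1]>70)&(hsv[...,0]<30)).astype(np.uint8),cv2.MORPH_OPEN,np.ones((5,5)))
    k=max(cv2.findContours(m,cv2.RETR_EXTERNAL,cv2.CHAIN_APPROX_NONE)[0],key=cv2.contourArea); r=cv2.minAreaRect(k)
    print('  rect',o2w(r[0],c).round(4),np.round(np.array(r[1])*.25,1),round(r[2],1))
```

```text
[ 0.49911789 -0.14976502  0.24673729] [ 3.14083051e+00 -2.45727464e-04  3.06109666e+00]
square [[264. 136.]]
dot (array([ 0.4641, -0.1385]), np.int32(909))
  line len 76 ang 3.0 at 130 278
  line len 61 ang 3.8 at 281 389
  line len 50 ang 4.6 at 431 44
  rect [ 0.4638 -0.1384] [42.8 43. ] 86.5
oblong [[185. 242.]]
dot (array([ 0.5924, -0.2505]), np.int32(899))
  rect [ 0.5904 -0.2476] [65.3 33.1] 85.9
cross [[277. 231.]]
dot (array([ 0.5843, -0.1308]), np.int32(914))
  rect [ 0.5833 -0.1306] [47.8 48.2] 42.6
```

```bash
python3 -c "
from plant import manip
print(manip.close_job())"
```

```text
the job is handed in; nothing more can be done
None
```

The job is handed in: square, oblong and cross lie centred on their gaskets (there was no round block), each was touched lightly in order with the valve about 1° past half open, the gauge is back in its rest and the valve is fully shut.

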